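Change the specimen bar in the collet and sort the rest by weight

TASK

Change the specimen in the bench collet: open the lever fully, draw out the brass bar, then feed a solid steel bar, round end first, fully home to the depth stop and close the lever fully. The steel bars look alike but some are hollow, so lift each to feel which it is: all hollow ones end up lying in the blue tray, the brass bar and the other solid ones in the yellow tray. Leave everything else on the bench where it is.

Things in the scene. Friction and masses are not known exactly. Their poses are not given: they have to be found in the camera images.
- bar_a: a bright steel specimen bar, 140 mm long: round, 22 mm in diameter, with a 30 mm long square head (22 mm across flats) at one end and a black plug in each end. It lies on the bench at the start. All bars look alike; each is either solid (about 0.37 to 0.48 kg) or hollow (about 0.10 to 0.13 kg). Origin: middle of its length, on its axis; +x runs along the bar towards the round end. None if this bar is absent today.
- bar_b: a bright steel specimen bar, 140 mm long: round, 22 mm in diameter, with a 30 mm long square head (22 mm across flats) at one end and a black plug in each end. It lies on the bench at the start. All bars look alike; each is either solid (about 0.37 to 0.48 kg) or hollow (about 0.10 to 0.13 kg). Origin: middle of its length, on its axis; +x runs along the bar towards the round end. None if this bar is absent today.
- bar_c: a bright steel specimen bar, 140 mm long: round, 22 mm in diameter, with a 30 mm long square head (22 mm across flats) at one end and a black plug in each end. It lies on the bench at the start. All bars look alike; each is either solid (about 0.37 to 0.48 kg) or hollow (about 0.10 to 0.13 kg). Origin: middle of its length, on its axis; +x runs along the bar towards the round end. None if this bar is absent today.
- bar_d: a bright steel specimen bar, 140 mm long: round, 22 mm in diameter, with a 30 mm long square head (22 mm across flats) at one end and a black plug in each end. It lies on the bench at the start. All bars look alike; each is either solid (about 0.37 to 0.48 kg) or hollow (about 0.10 to 0.13 kg). Origin: middle of its length, on its axis; +x runs along the bar towards the round end. None if this bar is absent today.
- bar_e: a bright steel specimen bar, 140 mm long: round, 22 mm in diameter, with a 30 mm long square head (22 mm across flats) at one end and a black plug in each end. It lies on the bench at the start. All bars look alike; each is either solid (about 0.37 to 0.48 kg) or hollow (about 0.10 to 0.13 kg). Origin: middle of its length, on its axis; +x runs along the bar towards the round end. None if this bar is absent today.
- bar_f: a bright steel specimen bar, 140 mm long: round, 22 mm in diameter, with a 30 mm long square head (22 mm across flats) at one end and a black plug in each end. It lies on the bench at the start. All bars look alike; each is either solid (about 0.37 to 0.48 kg) or hollow (about 0.10 to 0.13 kg). Origin: middle of its length, on its axis; +x runs along the bar towards the round end. None if this bar is absent today.
- brass_bar: the brass bar already examined, solid, about 0.45 kg, same shape and size and same axes and origin as the steel bars; at the start it is clamped in the collet, its round end 1 to 5 mm short of the stop
- collet: grey bench collet fixture, fixed to the bench, 120 x 90 mm and 95 mm high on a 170 x 130 mm base plate 12 mm thick, with a horizontal bore for the bars. Origin: centre of its underside. Bars are fed round end first along its +x axis (level), into the flared steel mouth on its -x face.
- collet_mouth (a point): centre of the mouth's outer plane, 60 mm above the bench; same axes as collet. The mouth flares to about 34 mm and narrows in 12 mm to a square bore 25 mm wide and high, so a 22 mm bar has 3 mm of play; a bar resting on the bore's floor has its axis 58.5 mm above the bench. A narrow steel tongue (16 mm wide, top level with the bore's floor) sticks out 35 mm in front of the mouth and carries the bar; a bar fed home stays level when let go.
- collet_stop (a point): centre of the brass depth stop's face at the end of the bore, 67 mm beyond the mouth; same axes as collet. A bar fully home touches it with its round end, and 73 mm of the bar (with the head) still stand out of the mouth.
- lever (a joint): collet lever on top of the fixture, rad: 0 fully open, 1.05 fully closed (hard stops at both); starts closed (1.0 to 1.05). It swings level about a vertical axis and grows clockwise seen from above; it stays where it is left and takes about 1 to 2 N at the knob. Closing lowers a brass jaw by 3 mm onto the bar.
- lever_knob (a point): middle of the graspable height of the upright red knob at the lever's end (20 mm diameter, 46 mm tall, top 150 mm and middle 130 mm above the bench; the flat lever arm under it ends at 106 mm); 100 mm from the lever's pivot axis. At 0 the lever points 70 degrees clockwise (seen from above) from the fixture's +x, at 1.05 130 degrees.
- lever_pivot (a point): point on the lever's vertical pivot axis, at the height of lever_knob
- tray_blue: blue open tray for hollow bars, fixed, 130 (x) x 190 (y) mm outside, 22 mm high, walls and floor 4 mm. Origin: centre of its underside. It and the yellow tray may have changed places.
- tray_yellow: yellow open tray for solid bars that are not in use, fixed, same size, axes and origin as the blue one
- jar: small amber jar, 40 mm diameter, 50 mm high; loose bystander, to be left where it is; origin: centre of its underside
- slide_box: green slide box 80 x 100 x 35 mm; loose bystander, to be left where it is; origin: centre of its underside
- spray: amber bottle, 50 mm diameter, 150 mm high; loose bystander, to be left where it is; origin: centre of its underside
- lens_cap: orange lens cap, 40 mm diameter, 30 mm high; loose bystander, to be left where it is; origin: centre of its underside
- cup: white cup, 74 mm diameter, 90 mm high; loose bystander, to be left where it is; origin: centre of its underside
- vial_a: black reagent bottle, 36 mm diameter, 80 mm high; loose bystander, to be left where it is; origin: centre of its underside
Not all that is in view belongs to the job. What is shaped like the bar_c but red is not meant.

How it is judged:
By the outcome, as a careful person would: the job done as asked, in the order asked, and still so for the second after the job is handed in, with the robot touching nothing.
Of bar_b, bar_c, bar_f only 2 to 3 are there at a start; the rules pass over those that are not, and their reading is None.
Of bar_a, bar_d, bar_e only 2 to 3 are there at a start; the rules pass over those that are not, and their reading is None.
At some moment in a run one of bar_a, bar_b, bar_c, bar_d, bar_e, bar_f may be knocked a few centimetres aside while the robot is not near it.
Once in a run the grip may slacken for a moment while it holds something.
It also fails if it takes over 210 s, if anything falls off the work surface, if the arm or the gripper's body presses on something with over 40 N, if the wrist force passes 120 N, or if a joint passes its speed limit or range.

ROBOT

A 6-joint arm with a two-finger parallel gripper is mounted at the origin on the work surface. World frame = base frame: x ahead of the robot, y to its left, z up, the work surface at z = 0. Lengths are in m, angles in rad, forces in N, time in s.
With the tool pointing down it reaches from about 0.35 to 0.875 m from the base axis. Payload 4.2 kg.
Tool frame: the origin (TCP) lies midway between the tips of the shut fingers; the grasp point (between the pads) lies 19 mm behind it (ctrl.tcp_to_grasp is the distance from the TCP to the grasp point, in m); z points along the fingers, x is the direction in which the jaws open and shut, and the axes are right-handed (so a half turn about z gives the same grasp; the last joint's range is limited). The gripper opens to 87 mm and grips with 3 to 60 N. Pads are 19 mm wide; open, the fingers measure 117 mm over their backs; the gripper's body (75 mm by 190 mm) begins 51 mm behind the grasp point.
Start: joints at [1.424, 0.385, 0.008, 0, -1.194, -0.259], TCP at [0.247, 0.574, 0.223] pointing down, gripper open.
Joint ranges: [-3.14, 3.14], [-1.21, 2.06], [-1.07, 1.41], [-3.16, 2.05], [-2.99, -0.16], [-3.1, 3.1]. Speed limits (rad/s): [2.79, 2.79, 3.14, 3.14, 3.14, 3.14].

INTERFACE

Orientations are given as a rotation vector (axis times angle).
In Python, from bench import ctrl, imaging gives the robot as it stands.
- The arm moves only by the shell command python3 -m pendant 'ROWS' [OPENING]. ROWS is JSON, a list that holds one entry, the list of rows, each a list of 4 numbers: the shift along the world's x, y, z in m, then the turn about the world's z in degrees. A call has 1 to 8 rows; each row shifts and turns the pose as measured when the row begins; what a row does not reach is not made up. A row lasts 1/12 s, in which the tool goes at most 41.7 mm and 7.16 degrees, less where a joint would pass 70% of its speed; a pose out of reach is approached as far as the arm can. A call with a gripper value outside its range is refused whole. OPENING is the finger opening in m, from 0 to 0.087, set as the call begins (- or left out, the last holds). The fingers move at their own pace and stop on an object; the grip force is fixed at half the most. Time passes only in rows, so rows that do not move let the fingers close. It gives the time, the measured TCP pose, the force and the opening at its end, in the units of the state.
- ctrl.observe(): the state, without advancing time (a new reading comes with each control period).
- imaging.read_camera(name): name is "scene" or "side" or "wrist"; returns the picture (400x640x3 uint8, red, green, blue); there is no depth.
- imaging.camera_params(name): a dict with "camera_matrix" (3x3 intrinsics, pixels), "k1" (the pictures are not rectified: a ray, as slopes to the right and down, at radius r is drawn at 1 + k1 r^2 times it, then the intrinsics apply), "R" (3x3) and "t" (3): a world point X has camera coordinates R X + t. Camera axes: x right, y down, z forward; pixel columns grow to the right and rows downward; lengths in m; the calibration is good to about 2 mm. A picture is of the moment at which its call begins: read the wrist's pose just before it. camera_params takes no time and is no camera call; for the wrist camera it gives the pose at the moment of the call.
- ctrl.hand_in(): hands the job in, once; it reports no verdict.
The state is a dict: "time": time; "joint_positions": joint angles; "joint_velocities": joint speeds; "effort": joint torques, N m; "eef_pos": TCP position; "eef_rot": TCP orientation; "ft_force": force on the tool from outside, world axes, zero at the start; "moment": the same for the moment, N m; "gripper_width": finger opening in m.
Only numpy, scipy, OpenCV 4.12 (cv2) and the standard library are available. Lean on these libraries where they do the work, as an engineer would, in place of code of your own. Each camera call takes 0.05 s, during which the arm holds its last target. There are 200 camera calls.

## Working session

There is one attempt and no reset: what is moved stays moved. The work goes in short steps, Python scripts to look and compute and a shell command to move; the robot and the scene stay as the last step left them, time stands still between calls to the robot, and variables do not carry over. Pictures are saved under pics/ and viewed, about 12 in all and at most 16, crops included, and the job is handed in when it is done.

```bash
ls; mkdir -p pics; python3 - <<'E'
from bench import ctrl, imaging
import cv2
s=ctrl.observe();print(s['time'],s['eef_pos'],s['eef_rot'],s['gripper_width'])
for n in("scene","side","wrist"):
    im=imaging.read_camera(n);cv2.imwrite(f"pics/{n}0.png",im[:,:,::-1])
    p=imaging.camera_params(n);print(n,p)
E
```

```text
pics
0.0 [0.24642676 0.57370006 0.22145183] [ 1.72703113e+00 -2.62215459e+00  2.03535640e-03] 0.08690335427622572
scene {'camera_matrix': array([[412.70618501,   0.        , 318.73643919],
       [  0.        , 412.70618501, 196.76796273],
       [  0.        ,   0.        ,   1.        ]]), 'k1': -0.048400560785790005, 'R': array([[-0.62015017,  0.78445134, -0.00706118],
       [ 0.66483299,  0.52076494, -0.53553802],
       [-0.4164263 , -0.33680849, -0.8444816 ]]), 't': array([ 0.28020656, -0.3126771 ,  1.45374719])}
side {'camera_matrix': array([[379.80227168,   0.        , 329.19588869],
       [  0.        , 379.80227168, 200.72775797],
       [  0.        ,   0.        ,   1.        ]]), 'k1': -0.0049867028126305704, 'R': array([[ 0.97969535, -0.19962499, -0.01862503],
       [-0.1493446 , -0.66463091, -0.73209422],
       [ 0.13376553,  0.72001085, -0.68094872]]), 't': array([-0.48348654,  0.17337474,  0.9718353 ])}
wrist {'camera_matrix': array([[293.50625941,   0.        , 322.34092438],
       [  0.        , 293.50625941, 196.78581882],
       [  0.        ,   0.        ,   1.        ]]), 'k1': -0.04525589625837283, 'R': array([[-0.3950268 , -0.91866483,  0.00295915],
       [-0.88427137,  0.38110682,  0.26985502],
       [-0.24903406,  0.10398327, -0.96289642]]), 't': array([ 0.62292546, -0.0321326 ,  0.39177858])}
```

View pics/scene0.png

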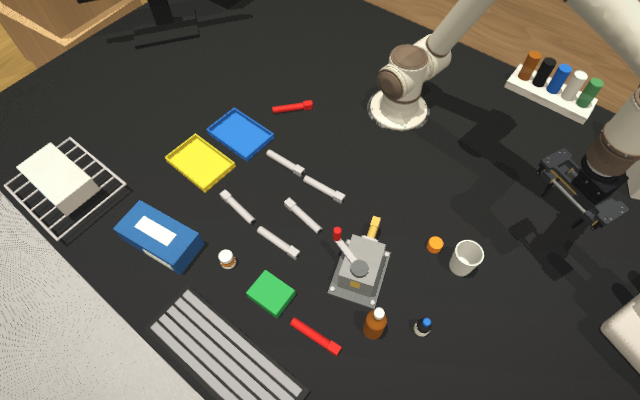

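View pics/side0.png

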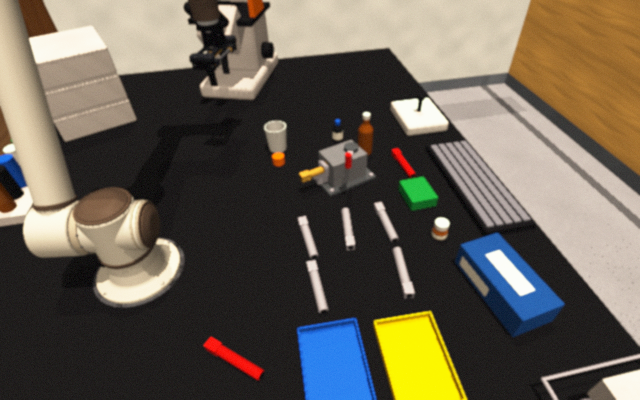

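The scene camera shows 5 steel bars at about (285,162), (324,189), (238,207), (278,241) and (303,215). Brass sticks out of the collet at (374,228), with the knob at (337,232). The blue tray is at (240,133) and the yellow one at (200,162). The red bar-shapes at (292,107) and (316,336) are decoys.

```bash
cat > h.py <<'E'
import numpy as np, cv2
from bench import ctrl, imaging
def shot(n):
    p=imaging.camera_params(n); return imaging.read_camera(n)[:,:,::-1].copy(), p
def ray(p,uv):
    d=(np.linalg.inv(p['camera_matrix'])@[uv[0],uv[1],1])[:2]; s=d.copy()
    for _ in range(20): s=d/(1+p['k1']*(s@s))
    R=p['R']; return -R.T@p['t'], R.T@np.array([s[0],s[1],1])
def onplane(p,uv,z):
    c,d=ray(p,uv); return c+d*(z-c[2])/d[2]
def proj(p,X):
    q=p['R']@np.asarray(X)+p['t']; s=q[:2]/q[2]; s=s*(1+p['k1']*(s@s))
    return (p['camera_matrix']@[s[0],s[1],1])[:2]
def tri(p1,a,p2,b):
    c1,d1=ray(p1,a);c2,d2=ray(p2,b)
    t=np.linalg.lstsq(np.c_[d1,-d2],c2-c1,rcond=None)[0]
    A,B=c1+t[0]*d1,c2+t[1]*d2; return (A+B)/2, np.linalg.norm(A-B)
def blobs(im,lo,hi,mn=60):
    m=cv2.inRange(cv2.cvtColor(im,cv2.COLOR_BGR2HSV),lo,hi)
    m=cv2.morphologyEx(m,cv2.MORPH_CLOSE,np.ones((3,3)))
    return [c for c in cv2.findContours(m,cv2.RETR_EXTERNAL,cv2.CHAIN_APPROX_NONE)[0] if cv2.contourArea(c)>mn]
def bars(im,p,z=0.011,lo=(0,0,110),hi=(180,70,255)):
    """bars lying at axis height z: centre, yaw of long axis, length"""
    out=[]
    for c in blobs(im,lo,hi):
        w=np.array([onplane(p,q,z)[:2] for q in c[:,0].astype(float)])
        (cx,cy),(a,b),_=cv2.minAreaRect((w*1000).astype(np.float32))
        L,W=max(a,b),min(a,b)
        if 100<L<175 and W<45:
            mu=w.mean(0); u=np.linalg.svd(w-mu)[2][0]
            out.append((c[:,0].mean(0).round(),np.array([cx,cy])/1000,np.degrees(np.arctan2(u[1],u[0]))%180,L,W))
    return out
E
python3 - <<'E'
from h import *
sc=cv2.imread('pics/scene0.png');ps=imaging.camera_params('scene')
sd=cv2.imread('pics/side0.png');pd=imaging.camera_params('side')
for n,im,p in(('scene',sc,ps),('side',sd,pd)):
    for b in bars(im,p):print(n,b[0],b[1].round(3),b[2].round(1),round(b[3]),round(b[4]))
    for nm,lo,hi,z in(('blue',(100,150,120),(120,255,255),.022),('yel',(25,180,150),(35,255,255),.022),('brass',(15,120,120),(26,255,255),.06),('red',(0,200,100),(4,255,255),.13)):
        for c in blobs(im,lo,hi,20):
            q=c[:,0].astype(float);print(n,nm,q.mean(0).round(1),cv2.contourArea(c),onplane(p,(q.min(0)+q.max(0))/2,z).round(3))
cr=cv2.resize(sc[90:320,200:400],None,fx=2.6,fy=2.6,interpolation=cv2.INTER_CUBIC)
cr2=cv2.resize(sd[130:310,290:420],None,fx=2,fy=598/180,interpolation=cv2.INTER_CUBIC)
cv2.imwrite('pics/c1.png',np.hstack([cr,cr2]) if cr.shape[0]==cr2.shape[0] else cr)
E
```

```text
scene [157. 259.] [ 0.906 -0.214] 97.6 117 9
scene [278. 242.] [0.656 0.013] 91.7 146 29
scene [155. 230.] [ 0.852 -0.29 ] 98.7 129 44
scene [302. 215.] [0.549 0.012] 81.8 147 29
scene [236. 206.] [ 0.647 -0.161] 82.9 149 26
scene [569. 196.] [-0.009  0.612] 66.8 133 8
scene [324. 188.] [0.433 0.003] 93.9 147 34
scene [634. 180.] [-0.206  0.755] 12.1 167 41
scene [285. 162.] [ 0.431 -0.157] 91.6 148 34
scene blue [426.2 321.5] 45.0 [0.6   0.462 0.022]
scene blue [156.  231.8] 2670.5 [ 0.857 -0.272  0.022]
scene blue [240.2 133.2] 1843.0 [ 0.442 -0.341  0.022]
scene blue [558.9  78.5] 284.5 [-0.486  0.399  0.022]
scene yel [199.7 163.2] 262.5 [ 0.609 -0.36   0.022]
scene brass [374.3 321.2] 118.0 [0.687 0.362 0.06 ]
scene brass [354.7 284.2] 38.5 [0.644 0.268 0.06 ]
scene brass [229.2 263.1] 20.5 [ 0.798 -0.03   0.06 ]
scene brass [435.6 242.4] 136.0 [0.411 0.371 0.06 ]
scene brass [373.6 226.3] 158.5 [0.476 0.212 0.06 ]
scene brass [200.3 160.5] 2025.0 [ 0.621 -0.328  0.06 ]
scene brass [607.5 104.5] 71.5 [-0.416  0.581  0.06 ]
scene brass [623.1  85.9] 65.5 [-0.542  0.598  0.06 ]
sc
[... 663 characters left out ...]

side [307. 236.] [0.434 0.013] 94.1 149 27
side [348. 227.] [0.549 0.022] 82.6 148 26
side [385. 220.] [0.66  0.023] 90.6 149 27
side blue [334.9 362.5] 5051.5 [ 0.439 -0.343  0.022]
side blue [511.4 276.1] 3799.5 [ 0.892 -0.236  0.022]
side blue [ 11.1 168.9] 142.5 [-0.474  0.493  0.022]
side yel [418.  359.2] 5511.0 [ 0.607 -0.371  0.022]
side brass [413.5 348.2] 826.0 [ 0.595 -0.387  0.06 ]
side brass [311.2 172.7] 182.5 [0.483 0.21  0.06 ]
side brass [277.7 155.7] 40.5 [0.393 0.325 0.06 ]
side brass [591.6  69.8] 15221.0 [1.604 0.521 0.06 ]
side red [233.4 358.1] 749.0 [ 0.253 -0.353  0.13 ]
side red [347.9 160.5] 52.0 [0.583 0.16  0.13 ]
side red [402.5 161.3] 208.0 [0.732 0.119 0.13 ]
```

View pics/c1.png

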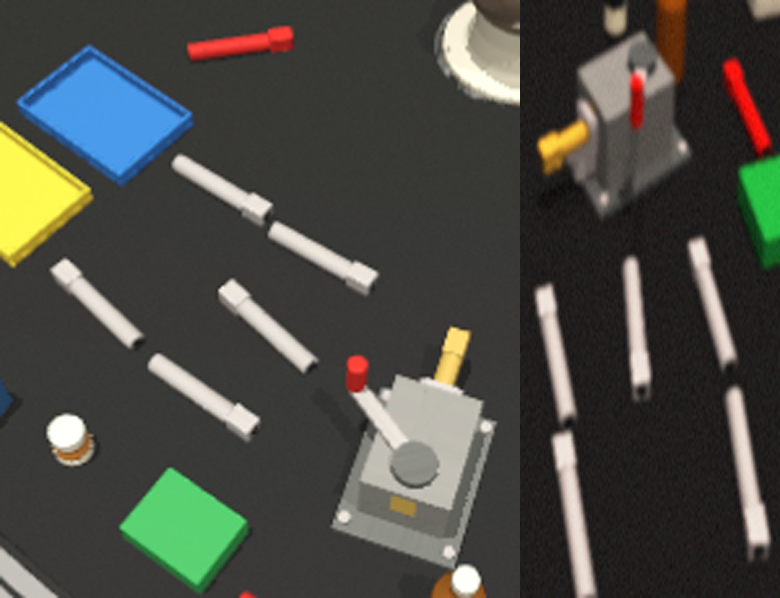

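Each bar's head is the chunky end. B1 (285,162) and B2 (324,189) have heads toward +y, B3 (303,215) and B4 (238,207) toward -y, and B5 (278,241) toward +y. Next is the collet geometry.

```bash
python3 - <<'E'
from h import *
sc=cv2.imread('pics/scene0.png');ps=imaging.camera_params('scene')
sd=cv2.imread('pics/side0.png');pd=imaging.camera_params('side')
f=lambda x,y:(x/2.6+200,y/2.6+90)
g=lambda x,y:((x-520)/2+290,y*180/598+130)
b=[onplane(ps,f(*q),.012)[:2] for q in((495,420),(450,565),(333,530))]
print(b,np.linalg.norm(b[1]-b[0]),np.linalg.norm(b[2]-b[1]))
for a in (b[1]-b[0],b[1]-b[2]):print(np.degrees(np.arctan2(a[1],a[0])))
print('knobtop',tri(ps,f(357,361),pd,g(637,80)))
print('pivot disc',tri(ps,f(415,462),pd,g(643,58)))
print('brass head end', tri(ps,f(458,332),pd,g(546,155)))
for c in blobs(sc,(15,120,120),(26,255,255),20):
    w=np.array([onplane(ps,q,.06)[:2] for q in c[:,0].astype(float)])
    if np.linalg.norm(w.mean(0)-[.478,.212])<.04:
        mu=w.mean(0);u=np.linalg.svd(w-mu)[2][0];print('brass',mu,np.degrees(np.arctan2(u[1],u[0])))
E
```

```text
[array([0.48778204, 0.28258201]), array([0.64782844, 0.33397452]), array([0.69100292, 0.2204721 ])] 0.1680953349517275 0.12143653823900467
17.80234664378083
110.82600242841363
knobtop (array([0.5837295 , 0.16332757, 0.14891804]), np.float64(0.002506513391823217))
pivot disc (array([0.61645516, 0.25847218, 0.10170563]), np.float64(0.0038776938414731587))
brass head end (array([0.45272964, 0.20115157, 0.06189449]), np.float64(0.006445987682115219))
brass [0.47502309 0.21122599] 18.10049359412131
```

Estimates: collet yaw about 19°, pivot (0.619,0.257), knob (0.585,0.164), mouth (0.532,0.232). Moving above the knob.

```bash
cat > st.py <<'E'
from h import *
from scipy.spatial.transform import Rotation as R_
s=ctrl.observe();M=R_.from_rotvec(s['eef_rot']).as_matrix()
print('t',round(s['time'],2),'tcp',np.round(s['eef_pos'],4),'jaw deg',round(np.degrees(np.arctan2(M[1,0],M[0,0])),1),'tilt',round(M[2,2],4),'F',np.round(s['ft_force'],2),'w',round(s['gripper_width'],4),'q',np.round(s['joint_positions'],2))
E
python3 -m pendant '[[[0.026,-0.0315,0,-6.8],[0.026,-0.0315,0,-6.8],[0.026,-0.0315,0,-6.8],[0.026,-0.0315,0,-6.8],[0.026,-0.0315,0,-6.8],[0.026,-0.0315,0,-6.8],[0.026,-0.0315,0,-6.8],[0.026,-0.0315,0,-6.8]]]' 0.087
python3 -m pendant '[[[0.026,-0.0315,0,-6.8],[0.026,-0.0315,0,-6.8],[0.026,-0.0315,0,-6.8],[0.026,-0.0315,0,-6.8],[0.026,-0.0315,0,-6.8],[0,0,0,0]]]'
python3 st.py
python3 - <<'E'
from h import *
im,p=shot('wrist');cv2.imwrite('pics/w1.png',im)
for n,X in(('knobtop',(.585,.164,.15)),('mouth',(.532,.232,.06))):print(n,proj(p,X))
for c in blobs(im,(0,200,80),(5,255,255),20):print(c[:,0].mean(0),cv2.contourArea(c),onplane(p,c[:,0].mean(0),.15))
E
```

```text
time: 0.82
eef_pos: [0.4527, 0.3186, 0.2176]
eef_rot: [0.292, -3.123, 0.003]
ft_force: [1.0, 0.9, 0.2]
gripper_width: 0.087
time: 1.32
eef_pos: [0.5861, 0.1508, 0.2162]
eef_rot: [-0.696, -3.056, 0.003]
ft_force: [0.2, 0.1, 0.3]
gripper_width: 0.0867
t 1.32 tcp [0.5861 0.1508 0.2162] jaw deg 154.3 tilt -1.0 F [0.18 0.06 0.28] w 0.0867 q [ 0.52  0.36 -0.05 -0.   -1.17 -0.96]
knobtop [331.28577262 222.92427842]
mouth [394.57891604 226.4689795 ]
```

View pics/w1.png

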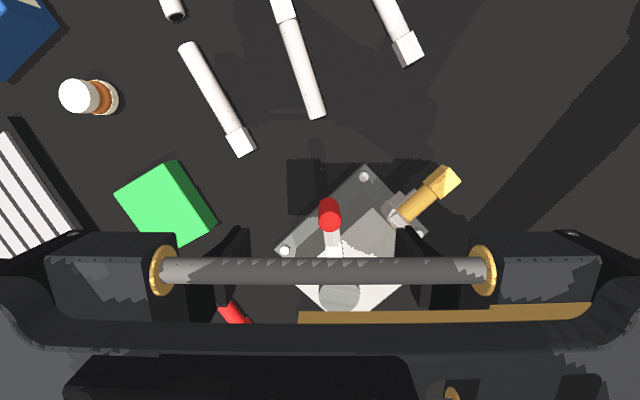

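The knob top is at (329,215). The brass head is at (445,185) and the pivot disc at (338,293).

```bash
python3 - <<'E'
from h import *
p=imaging.camera_params('wrist')
k=onplane(p,(329,214),.15);d=onplane(p,(339,290),.106);print('knob',k,'disc',d)
v=k-d;print(np.hypot(*v[:2]),np.degrees(np.arctan2(v[1],v[0])))
h=onplane(p,(447,177),.0695);m=onplane(p,(392,218),.0695);print('brass head, near-mouth',h,m,np.degrees(np.arctan2(*(m-h)[1::-1])))
print([onplane(p,q,.012)[:2].round(4) for q in((364,176),(285,250),(421,234))])
E
```

```text
knob [0.58176311 0.15779951 0.15      ] disc [0.61348317 0.2536613  0.106     ]
0.10097349805739446 -108.30905610445743
brass head, near-mouth [0.45785602 0.20072311 0.0695    ] [0.52963718 0.21840362 0.0695    ] 13.837157699211833
[array([0.5362, 0.1751]), array([0.6743, 0.2231]), array([0.4978, 0.2819])]
```

```bash

python3 -m pendant '[[[-0.003,0.0105,0,5],[0,0,-0.035,0],[0,0,-0.035,0],[0,0,-0.028,0],[0,0,0,0]]]' 0.087
python3 -m pendant '[[[0,0,0,0],[0,0,0,0],[0,0,0,0],[0,0,0,0],[0,0,0,0],[0,0,0,0]]]' 0.028
python3 st.py
```

```text
time: 1.78
eef_pos: [0.5808, 0.1648, 0.1168]
eef_rot: [-0.545, -3.09, -0.004]
ft_force: [-1.0, -0.7, -1.4]
gripper_width: 0.0871
time: 2.28
eef_pos: [0.5828, 0.1687, 0.1236]
eef_rot: [0.535, 3.092, 0.011]
ft_force: [-0.4, 0.3, 0.3]
gripper_width: 0.0549
t 2.28 tcp [0.5828 0.1687 0.1236] jaw deg 160.4 tilt -1.0 F [-0.37  0.26  0.32] w 0.0549 q [ 0.55  0.44 -0.18 -0.   -0.95 -0.89]
```

```bash

python3 -m pendant '[[[0.001,-0.004,-0.005,0],[0,-0.002,0,0],[0,0,0,0],[0,0,0,0],[0,0,0,0],[0,0,0,0]]]' 0.028
python3 st.py
```

```text
time: 2.78
eef_pos: [0.5849, 0.1619, 0.1202]
eef_rot: [0.535, 3.089, 0.015]
ft_force: [0.6, 0.8, 0.4]
gripper_width: 0.0286
t 2.78 tcp [0.5849 0.1619 0.1202] jaw deg 160.3 tilt -0.9999 F [0.61 0.79 0.41] w 0.0286 q [ 0.54  0.44 -0.18 -0.   -0.94 -0.88]
```

```bash

python3 -m pendant '[[[0.009,-0.002,0,4],[0.009,-0.002,0,4],[0.0087,-0.001,0,5],[0.0087,0,0,5],[0.0087,0.0005,0,5],[0.0087,0.001,0,5],[0.0087,0.002,0,5]]]' 
python3 st.py
```

```text
time: 3.37
eef_pos: [0.6428, 0.1596, 0.1194]
eef_rot: [0.405, -3.108, -0.011]
ft_force: [-1.8, -0.0, 1.2]
gripper_width: 0.0278
t 3.37 tcp [0.6428 0.1596 0.1194] jaw deg -165.1 tilt -0.9999 F [-1.83 -0.02  1.18] w 0.0278 q [ 0.48  0.53 -0.02 -0.01 -1.03 -0.22]
```

```bash

python3 -m pendant '[[[0.008,0.003,0,4],[0.008,0.0035,0,4],[0.0075,0.004,0,4],[0.0065,0.004,0,3],[0.006,0.0045,0,2],[0.003,0.002,0,0],[0.002,0.001,0,0],[0,0,0,0]]]' 
python3 st.py
```

```text
time: 4.03
eef_pos: [0.683, 0.179, 0.117]
eef_rot: [0.879, -2.993, -0.001]
ft_force: [0.3, -0.1, -0.7]
gripper_width: 0.0282
t 4.03 tcp [0.683 0.179 0.117] jaw deg -147.3 tilt -0.9998 F [ 0.35 -0.11 -0.73] w 0.0282 q [ 0.48  0.61  0.12 -0.01 -1.1   0.09]
```

```bash

python3 -m pendant '[[[0.003,0.0025,0,0],[0.003,0.0025,0,0]]]'; python3 st.py
python3 -m pendant '[[[0.003,0.0025,0,0],[0.002,0.002,0,0],[0,0,0,0]]]'; python3 st.py
```

```text
time: 4.2
eef_pos: [0.685, 0.1807, 0.1165]
eef_rot: [0.873, -2.982, 0.004]
ft_force: [-9.3, -7.5, 5.1]
gripper_width: 0.0282
t 4.2 tcp [0.685  0.1807 0.1165] jaw deg -147.4 tilt -0.9994 F [-9.28 -7.49  5.13] w 0.0282 q [ 0.48  0.62  0.13 -0.   -1.12  0.09]
time: 4.45
eef_pos: [0.684, 0.1798, 0.1163]
eef_rot: [0.863, -2.965, 0.013]
ft_force: [0.9, -0.0, 0.3]
gripper_width: 0.0281
t 4.45 tcp [0.684  0.1798 0.1163] jaw deg -147.5 tilt -0.9985 F [ 0.86 -0.04  0.32] w 0.0281 q [ 0.48  0.63  0.15 -0.   -1.14  0.08]
```

The lever reached its hard stop (12 N). Going to the brass bar.

```bash

python3 -m pendant '[[[0,0,0,0],[0,0,0,0],[0,0,0.01,0],[0,0,0.035,0],[0,0,0.04,0],[0,0,0.02,0]]]' 0.06
python3 -m pendant '[[[-0.026,0.004,0,7],[-0.026,0.004,0,7],[-0.026,0.004,0,7],[-0.026,0.004,0,7],[-0.026,0.004,0,7],[-0.026,0.004,0,7],[-0.026,0.004,0,7],[-0.02,0.004,0,7]]]'
python3 -m pendant '[[[0,0,0,7],[0,0,0,7],[0,0,0,7],[0,0,0,0]]]'
python3 st.py
python3 - <<'E'
from h import *
im,p=shot('wrist');cv2.imwrite('pics/w2.png',im)
E
```

```text
time: 4.95
eef_pos: [0.6815, 0.1803, 0.2191]
eef_rot: [0.859, -2.957, 0.012]
ft_force: [1.6, 0.3, 2.1]
gripper_width: 0.0573
time: 5.62
eef_pos: [0.482, 0.2161, 0.2347]
eef_rot: [2.204, -2.215, 0.042]
ft_force: [-1.4, 0.9, 0.8]
gripper_width: 0.0598
time: 5.95
eef_pos: [0.4783, 0.2188, 0.2411]
eef_rot: [2.595, -1.77, 0.049]
ft_force: [-0.1, 0.1, -0.1]
gripper_width: 0.06
t 5.95 tcp [0.4783 0.2188 0.2411] jaw deg -68.6 tilt -0.9995 F [-0.09  0.14 -0.15] w 0.06 q [ 0.76  0.19 -0.23  0.03 -1.14  1.17]
```

View pics/w2.png

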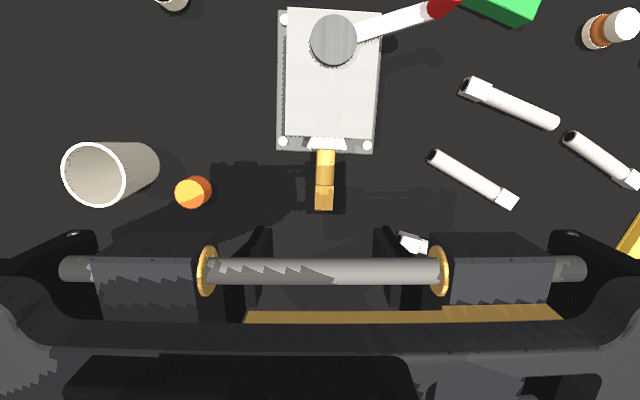

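The lever is open, with the knob at (440,8). The brass head is at (324,197) and the mouth at (326,143). The cup and lens cap stand off to the left.

```bash
cat >> h.py <<'E'
def blobaxis(im,p,lo,hi,z,near,r=.06,mn=30):
    for c in blobs(im,lo,hi,mn):
        w=np.array([onplane(p,q,z)[:2] for q in c[:,0].astype(float)])
        if np.linalg.norm(w.mean(0)-near)<r:
            (cx,cy),(a,b),_=cv2.minAreaRect((w*1000).astype(np.float32))
            u=np.linalg.svd(w-w.mean(0))[2][0]
            print('blob px',c[:,0].mean(0).round(1),'ctr',round(cx/1e3,4),round(cy/1e3,4),'yaw',round(np.degrees(np.arctan2(u[1],u[0]))%180,1),'size',round(a),round(b))
E
python3 - <<'E'
from h import *
im=cv2.imread('pics/w2.png');p=imaging.camera_params('wrist')
blobaxis(im,p,(12,100,90),(28,255,255),.0695,(.48,.21))
for n,q,z in(('head',(324.5,197),.0695),('headend',(324,210),.0695),('mouth',(326,143),.075),('bolt',(283,142),.012),('bolt',(367,146),.012),('bolt',(284,17),.012),('disc',(333,38),.106),('knob',(440,8),.15)):print(n,onplane(p,q,z).round(4))
for b in bars(im,p):print(b[0],b[1].round(3),b[2].round(1),round(b[3]),round(b[4]))
E
```

```text
blob px [324.5 175.3] ctr 0.4842 0.2124 yaw 18.3 size 73 23
head [0.4658 0.2047 0.0695]
headend [0.4506 0.1995 0.0695]
mouth [0.5255 0.2263 0.075 ]
bolt [0.5028 0.2758 0.012 ]
bolt [0.5379 0.1699 0.012 ]
bolt [0.6446 0.3247 0.012 ]
disc [0.6203 0.2576 0.106 ]
knob [0.6618 0.1853 0.15  ]
[473. 179.] [0.55  0.008] 82.8 149 24
[603. 160.] [ 0.645 -0.165] 83.4 159 29
[507. 102.] [0.659 0.009] 91.6 152 28
```

```bash

python3 -m pendant '[[[-0.006,-0.007,-0.04,-1],[-0.005,-0.006,-0.04,-1],[0,0,-0.035,0],[0,0,-0.03,0],[0,0,-0.015,0],[0,0,0,0]]]' 0.06
python3 st.py
```

```text
time: 6.5
eef_pos: [0.4714, 0.2082, 0.0828]
eef_rot: [-2.524, 1.838, -0.058]
ft_force: [-0.2, 0.7, -0.1]
gripper_width: 0.0598
t 6.5 tcp [0.4714 0.2082 0.0828] jaw deg -72.2 tilt -0.9991 F [-0.23  0.72 -0.1 ] w 0.0598 q [ 0.75  0.34 -0.49  0.05 -0.72  1.09]
```

```bash

python3 -m pendant '[[[-0.004,-0.0025,-0.02,0],[0,0,-0.018,0],[0,0,-0.006,0],[0,0,0,0]]]' 0.06
python3 st.py
```

```text
time: 6.83
eef_pos: [0.4711, 0.2082, 0.0408]
eef_rot: [-2.511, 1.844, -0.062]
ft_force: [0.3, -0.7, 0.1]
gripper_width: 0.06
t 6.83 tcp [0.4711 0.2082 0.0408] jaw deg -72.6 tilt -0.9989 F [ 0.28 -0.68  0.13] w 0.06 q [ 0.75  0.4  -0.54  0.06 -0.6   1.07]
```

Close gently in place and read the pose and force.

```bash

python3 -m pendant '[[[-0.002,-0.001,0,1],[0,0,0,0],[0,0,0,0],[0,0,0,0],[0,0,0,0],[0,0,0,0],[0,0,0,0],[0,0,0,0]]]' 0.01
python3 st.py
python3 -m pendant '[[[0,0,0,0],[0,0,0,0]]]' 0.01
python3 st.py
```

```text
time: 7.5
eef_pos: [0.4731, 0.2104, 0.0475]
eef_rot: [-2.516, 1.815, -0.067]
ft_force: [0.8, 0.2, -2.3]
gripper_width: 0.0219
t 7.5 tcp [0.4731 0.2104 0.0475] jaw deg -71.6 tilt -0.9983 F [ 0.77  0.18 -2.31] w 0.0219 q [ 0.75  0.39 -0.54  0.06 -0.6   1.09]
time: 7.67
eef_pos: [0.4731, 0.2104, 0.0474]
eef_rot: [-2.516, 1.815, -0.067]
ft_force: [0.2, -0.1, -0.0]
gripper_width: 0.0219
t 7.67 tcp [0.4731 0.2104 0.0474] jaw deg -71.6 tilt -0.9983 F [ 0.21 -0.07 -0.04] w 0.0219 q [ 0.75  0.39 -0.54  0.06 -0.6   1.09]
```

```bash

python3 -m pendant '[[[-0.012,-0.0042,0,0],[-0.012,-0.0042,0,0],[-0.012,-0.0042,0,0]]]' 0.01
python3 st.py
python3 -m pendant '[[[-0.014,-0.005,0,0],[-0.014,-0.005,0,0],[-0.014,-0.005,0,0]]]'
python3 st.py
```

```text
time: 7.92
eef_pos: [0.4396, 0.1998, 0.0472]
eef_rot: [-2.512, 1.813, -0.069]
ft_force: [1.4, 0.9, -2.1]
gripper_width: 0.0218
t 7.92 tcp [0.4396 0.1998 0.0472] jaw deg -71.7 tilt -0.9981 F [ 1.38  0.88 -2.13] w 0.0218 q [ 0.79  0.34 -0.63  0.07 -0.56  1.04]
time: 8.17
eef_pos: [0.397, 0.1851, 0.0467]
eef_rot: [-2.51, 1.812, -0.069]
ft_force: [2.2, -0.4, -3.1]
gripper_width: 0.0218
t 8.17 tcp [0.397  0.1851 0.0467] jaw deg -71.7 tilt -0.998 F [ 2.23 -0.41 -3.1 ] w 0.0218 q [ 0.84  0.28 -0.74  0.08 -0.51  0.98]
```

```bash

python3 -m pendant '[[[-0.013,-0.0046,0,0],[-0.013,-0.0046,0,0],[-0.006,-0.002,0.01,0],[0,0,0.03,0],[0,0,0.035,0],[0,0,0.035,0],[0,0,0.02,0],[0,0,0,0]]]' 0.01
python3 st.py
python3 - <<'E'
from h import *
im,p=shot('side');cv2.imwrite('pics/s2.png',im[100:400,200:460])
E
```

```text
time: 8.83
eef_pos: [0.3505, 0.1618, 0.1742]
eef_rot: [-2.533, 1.834, -0.059]
ft_force: [1.3, 1.7, -4.4]
gripper_width: 0.0218
t 8.83 tcp [0.3505 0.1618 0.1742] jaw deg -71.8 tilt -0.9992 F [ 1.28  1.66 -4.41] w 0.0218 q [ 0.89 -0.   -0.64  0.05 -0.92  0.97]
```

Brass is free and held (Fz -4.4 N, about 0.45 kg). Carrying it to the yellow tray.

```bash

python3 -m pendant '[[[0.0147,-0.0352,0,-7],[0.0147,-0.0352,0,-7],[0.0147,-0.0352,0,-7],[0.0147,-0.0352,0,-7],[0.0147,-0.0352,0,-7],[0.0147,-0.0352,0,-7],[0.0147,-0.0352,0,-7],[0.0147,-0.0352,0,-7]]]' 0.01
python3 -m pendant '[[[0.0147,-0.0352,0,-7],[0.0147,-0.0352,0,-7],[0.0147,-0.0352,0,-7],[0.0147,-0.0352,0,-7],[0.0147,-0.0352,0,-7],[0.0147,-0.02,0,-7],[0,0,0,-7],[0,0,0,0]]]' 0.01
python3 st.py
python3 - <<'E'
from h import *
im,p=shot('wrist');cv2.imwrite('pics/w3.png',im)
E
```

```text
time: 9.55
eef_pos: [0.4553, -0.128, 0.1526]
eef_rot: [1.346, -2.803, 0.024]
ft_force: [1.6, 0.6, -4.2]
gripper_width: 0.0216
time: 10.22
eef_pos: [0.5324, -0.3383, 0.1164]
eef_rot: [0.019, -3.068, -0.049]
ft_force: [-0.4, 0.9, -4.7]
gripper_width: 0.0218
t 10.22 tcp [ 0.5324 -0.3383  0.1164] jaw deg -179.2 tilt -0.9968 F [-0.41  0.93 -4.72] w 0.0218 q [-0.31  0.52 -0.05 -0.01 -1.08  0.33]
```

View pics/w3.png

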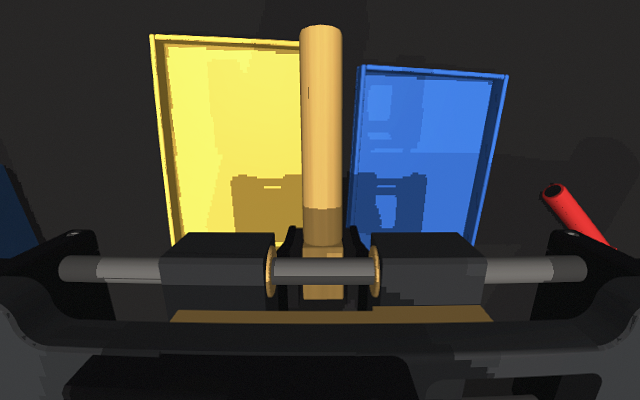

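```bash
python3 - <<'E'
from h import *
p=imaging.camera_params('wrist')
for n,q in(('yel far +x',(152,36)),('blue far +x',(360,66)),('blue far -x',(508,76))):print(n,onplane(p,q,.022).round(4))
for n in('scene','side'):
    im,pp=shot(n)
    for nm,lo,hi in(('blue',(100,150,120),(120,255,255)),('yel',(24,150,120),(35,255,255))):blobaxis(im,pp,lo,hi,.022,(.61,-.366) if nm=='yel' else(.44,-.343),.06,300)
    # held bar ends
    cv2.imwrite(f'pics/{n}3.png',im)
    blobaxis(im,pp,(12,100,90),(23,255,255),.13,(.53,-.38),.1,100)
E
```

```text
yel far +x [ 0.6585 -0.4678  0.022 ]
blue far +x [ 0.4971 -0.4492  0.022 ]
blue far -x [ 0.3674 -0.4465  0.022 ]
blob px [241.8 133.5] ctr 0.4375 -0.3458 yaw 76.6 size 200 139
blob px [199.7 161.9] ctr 0.6026 -0.3645 yaw 84.0 size 207 137
blob px [334.6 360.1] ctr 0.432 -0.3449 yaw 103.8 size 173 131
blob px [420.9 364.3] ctr 0.5994 -0.3722 yaw 59.1 size 189 131
blob px [401.6 349. ] ctr 0.5425 -0.39 yaw 51.1 size 171 92
```

```bash

python3 -m pendant '[[[0.017,0.007,-0.02,0],[0.016,0.007,-0.02,0],[0,0,-0.02,0],[0,0,-0.01,0],[0,0,0,0]]]' 0.01
python3 st.py
```

```text
time: 10.78
eef_pos: [0.567, -0.3171, 0.0478]
eef_rot: [0.059, -3.072, -0.044]
ft_force: [-0.5, -0.3, -3.7]
gripper_width: 0.0217
t 10.78 tcp [ 0.567  -0.3171  0.0478] jaw deg -177.7 tilt -0.9973 F [-0.48 -0.26 -3.71] w 0.0217 q [-0.27  0.62 -0.07 -0.01 -0.96  0.31]
```

```bash

python3 -m pendant '[[[0,-0.006,-0.012,0],[0,0,-0.008,0],[0,0,-0.003,0],[0,0,0,0]]]' 0.01
python3 st.py
python3 - <<'E'
from h import *
im,p=shot('side');cv2.imwrite('pics/s4.png',cv2.resize(im[250:400,260:500],None,fx=3,fy=3,interpolation=cv2.INTER_CUBIC))
E
```

```text
time: 11.12
eef_pos: [0.5672, -0.3228, 0.0254]
eef_rot: [0.067, -3.075, -0.041]
ft_force: [-0.4, -0.2, -4.4]
gripper_width: 0.0219
t 11.12 tcp [ 0.5672 -0.3228  0.0254] jaw deg -177.5 tilt -0.9975 F [-0.37 -0.15 -4.37] w 0.0219 q [-0.27  0.65 -0.08 -0.01 -0.92  0.32]
```

View pics/s4.png

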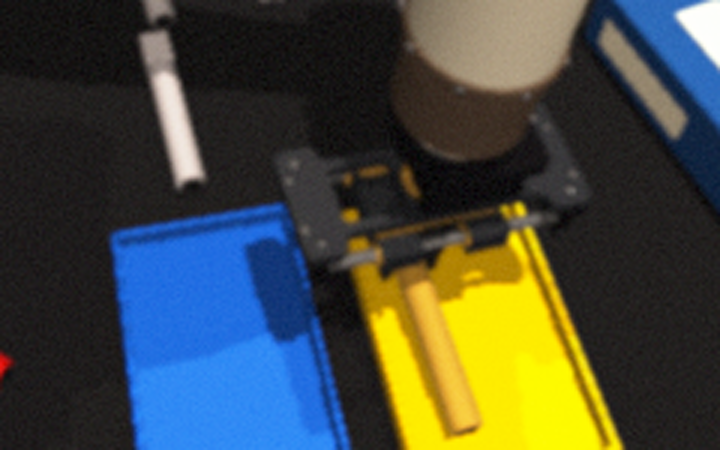

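```bash

python3 -m pendant '[[[0.001,0,-0.006,0],[0.001,0,-0.006,0],[0,0,-0.002,0]]]' 0.01; python3 st.py
python3 -m pendant '[[[0,0,-0.003,0],[0,0,-0.002,0]]]' 0.01; python3 st.py
```

```text
time: 11.42
eef_pos: [0.5714, -0.324, 0.0147]
eef_rot: [0.067, -3.081, -0.037]
ft_force: [-1.4, 3.5, 0.5]
gripper_width: 0.0215
t 11.42 tcp [ 0.5714 -0.324   0.0147] jaw deg -177.5 tilt -0.9979 F [-1.35  3.49  0.53] w 0.0215 q [-0.27  0.66 -0.08 -0.01 -0.89  0.32]
time: 11.58
eef_pos: [0.5719, -0.3239, 0.0109]
eef_rot: [0.067, -3.082, -0.036]
ft_force: [-0.6, 2.5, -0.0]
gripper_width: 0.0217
t 11.58 tcp [ 0.5719 -0.3239  0.0109] jaw deg -177.5 tilt -0.998 F [-0.58  2.47 -0.02] w 0.0217 q [-0.27  0.67 -0.08 -0.01 -0.89  0.32]
```

Contact felt (the weight is gone). Release, rise, go toward bar B4 and look.

```bash
cat > look.py <<'E'
from h import *
import sys
for n in sys.argv[1:] or ('wrist','scene'):
    im,p=shot(n)
    for b in bars(im,p):
        if .3<b[1][0]<.75 and -.5<b[1][1]<.3 and b[3]>128: print(n,b[0],b[1].round(4),b[2].round(1),round(b[3]),round(b[4]))
E
python3 -m pendant '[[[0,0,0,0],[0,0,0,0],[0,0,0,0],[0,0,0.02,0],[0,0,0.04,0],[0,0.01,0.04,0],[0.015,0.03,0.03,-3],[0.015,0.03,0.02,-3]]]' 0.045
python3 -m pendant '[[[0.015,0.03,0,-4],[0.015,0.03,0,0],[0.015,0.02,0,0],[0,0,0,0]]]' 0.06
python3 st.py; python3 look.py
```

```text
time: 12.25
eef_pos: [0.5977, -0.2603, 0.1607]
eef_rot: [-0.11, -3.076, -0.04]
ft_force: [0.9, 0.2, -0.8]
gripper_width: 0.045
time: 12.58
eef_pos: [0.6523, -0.1754, 0.1741]
eef_rot: [-0.221, -3.099, -0.038]
ft_force: [-0.2, -0.1, 0.1]
gripper_width: 0.0581
t 12.58 tcp [ 0.6523 -0.1754  0.1741] jaw deg 171.9 tilt -0.9991 F [-0.17 -0.14  0.13] w 0.0581 q [-0.04  0.52  0.12 -0.03 -1.2  -0.1 ]
wrist [324. 190.] [ 0.6485 -0.1561] 83.0 144 22
wrist [508. 168.] [ 0.4314 -0.1519] 94.2 146 28
scene [278. 242.] [0.6562 0.0126] 91.6 146 27
scene [302. 215.] [0.5495 0.0111] 82.2 145 27
scene [236. 206.] [ 0.6451 -0.1611] 81.8 146 24
scene [324. 188.] [0.4364 0.0028] 94.6 141 30
scene [285. 162.] [ 0.4291 -0.1556] 91.9 146 32
```

```bash

python3 -m pendant '[[[-0.006,-0.001,-0.04,1],[0,0,-0.04,0],[0,0,-0.035,0],[0,0,-0.02,0],[0,0,-0.01,0],[0,0,0,0]]]' 0.06
python3 st.py
```

```text
time: 13.18
eef_pos: [0.6424, -0.1865, 0.028]
eef_rot: [-0.206, -3.107, -0.033]
ft_force: [-0.7, 0.2, -0.2]
gripper_width: 0.06
t 13.18 tcp [ 0.6424 -0.1865  0.028 ] jaw deg 172.4 tilt -0.9994 F [-0.66  0.17 -0.24] w 0.06 q [-0.05  0.65 -0.06 -0.03 -0.89 -0.06]
```

```bash

python3 -m pendant '[[[0.003,0.009,-0.014,0],[0,0.001,-0.006,0],[0,0,-0.001,0],[0,0,0,0]]]' 0.06
python3 st.py
python3 -m pendant '[[[0,0,0,0],[0,0,0,0],[0,0,0,0],[0,0,0,0],[0,0,0,0],[0,0,0,0],[0,0,0,0],[0,0,0,0]]]' 0.01
python3 st.py
```

```text
time: 13.52
eef_pos: [0.6469, -0.1804, 0.0102]
eef_rot: [-0.21, -3.112, -0.03]
ft_force: [0.1, 0.3, -0.1]
gripper_width: 0.0599
t 13.52 tcp [ 0.6469 -0.1804  0.0102] jaw deg 172.3 tilt -0.9996 F [ 0.1   0.28 -0.06] w 0.0599 q [-0.04  0.67 -0.07 -0.03 -0.86 -0.08]
time: 14.18
eef_pos: [0.6475, -0.182, 0.016]
eef_rot: [-0.211, -3.116, -0.029]
ft_force: [0.4, -1.9, -0.4]
gripper_width: 0.0176
t 14.18 tcp [ 0.6475 -0.182   0.016 ] jaw deg 172.3 tilt -0.9997 F [ 0.38 -1.87 -0.43] w 0.0176 q [-0.04  0.66 -0.06 -0.03 -0.86 -0.08]
```

```bash

python3 -m pendant '[[[0,0,0,0],[0,0,0,0],[0,0,0,0],[0,0,-0.006,0],[0,0,-0.006,0],[0,0,-0.002,0]]]' 0.04
python3 st.py
python3 -m pendant '[[[0,0,-0.001,0],[0,0,-0.001,0],[0,0,-0.001,0],[0,0,-0.001,0],[0,0,-0.001,0]]]' 0.01
python3 st.py
```

```text
time: 14.68
eef_pos: [0.65, -0.1819, 0.0017]
eef_rot: [-0.21, -3.122, -0.029]
ft_force: [-0.3, -1.3, -0.3]
gripper_width: 0.0391
t 14.68 tcp [ 0.65   -0.1819  0.0017] jaw deg 172.3 tilt -0.9998 F [-0.33 -1.27 -0.29] w 0.0391 q [-0.04  0.68 -0.07 -0.03 -0.83 -0.07]
time: 15.1
eef_pos: [0.6542, -0.1827, 0.0007]
eef_rot: [-0.205, -3.131, -0.025]
ft_force: [-3.3, 1.3, 6.6]
gripper_width: 0.0212
t 15.1 tcp [ 0.6542 -0.1827  0.0007] jaw deg 172.5 tilt -0.9999 F [-3.27  1.29  6.61] w 0.0212 q [-0.04  0.68 -0.07 -0.02 -0.82 -0.07]
```

Gripped (21 mm). Lift and weigh.

```bash

python3 -m pendant '[[[0,0,0.01,0],[0,0,0.03,0],[0,0,0.03,0],[0,0,0.02,0],[0,0,0,0],[0,0,0,0]]]' 0.01
python3 st.py
python3 -m pendant '[[[0,0,0,0],[0,0,0,0]]]' 0.01
python3 st.py
```

```text
time: 15.6
eef_pos: [0.6448, -0.1808, 0.0851]
eef_rot: [-0.21, -3.108, -0.031]
ft_force: [-0.1, 1.2, -5.7]
gripper_width: 0.0214
t 15.6 tcp [ 0.6448 -0.1808  0.0851] jaw deg 172.3 tilt -0.9994 F [-0.12  1.23 -5.73] w 0.0214 q [-0.04  0.59 -0.01 -0.02 -1.   -0.08]
time: 15.77
eef_pos: [0.6428, -0.1804, 0.082]
eef_rot: [-0.212, -3.103, -0.033]
ft_force: [0.3, -0.2, -4.2]
gripper_width: 0.0209
t 15.77 tcp [ 0.6428 -0.1804  0.082 ] jaw deg 172.2 tilt -0.9993 F [ 0.26 -0.19 -4.22] w 0.0209 q [-0.04  0.59 -0.01 -0.03 -1.   -0.08]
```

B4 weighs 4.2 N, so it is solid and will be used as the specimen. Carrying it to the front of the collet mouth.

```bash

python3 -m pendant '[[[-0.01,0.015,0.03,-5.3],[-0.021,0.03,0.02,-5.3],[-0.021,0.03,0.01,-5.3],[-0.021,0.03,0,-5.3],[-0.021,0.03,0,-5.3],[-0.021,0.03,0,-5.3],[-0.021,0.03,0,-5.3],[-0.021,0.03,0,-5.3]]]' 0.01
python3 -m pendant '[[[-0.021,0.03,0,-5.3],[-0.021,0.03,0,-5.3],[-0.021,0.03,0,-5.3],[-0.021,0.03,0,-5],[-0.01,0.02,0,0],[0,0,0,0]]]' 0.01
python3 st.py
```

```text
time: 16.43
eef_pos: [0.4736, 0.0461, 0.1252]
eef_rot: [-1.381, -2.767, -0.048]
ft_force: [0.8, 0.1, -4.0]
gripper_width: 0.021
time: 16.93
eef_pos: [0.3676, 0.1875, 0.1183]
eef_rot: [-1.87, -2.46, -0.038]
ft_force: [0.1, -0.1, -4.4]
gripper_width: 0.0213
t 16.93 tcp [0.3676 0.1875 0.1183] jaw deg 105.5 tilt -0.9984 F [ 0.13 -0.09 -4.35] w 0.0213 q [ 0.83  0.14 -0.61 -0.07 -0.8  -2.07]
```

```bash

python3 -m pendant '[[[0.006,-0.005,-0.02,2],[0.006,-0.005,-0.02,2],[0,0,-0.015,0],[0,0,-0.004,0],[0,0,0,0]]]' 0.01
python3 st.py
python3 - <<'E'
from h import *
im,p=shot('wrist');cv2.imwrite('pics/w5.png',im)
a,b=np.array([.4731,.2104]),np.array([.9426,.334])
from scipy.spatial.transform import Rotation as R_
t=np.array(ctrl.observe()['eef_pos'])[:2];print('along to mouth',(np.array([.528,.2295])-t)@b,'lateral',(t-a)@[-b[1],b[0]])
E
```

```text
time: 17.35
eef_pos: [0.3764, 0.1763, 0.0546]
eef_rot: [-1.77, -2.53, -0.024]
ft_force: [-0.0, 0.2, -4.1]
gripper_width: 0.0208
t 17.35 tcp [0.3764 0.1763 0.0546] jaw deg 110.0 tilt -0.9984 F [-0.05  0.19 -4.15] w 0.0208 q [ 0.79  0.26 -0.66 -0.09 -0.64 -1.93]
along to mouth 0.16081799604513006 lateral 0.0001503851824535274
```

View pics/w5.png

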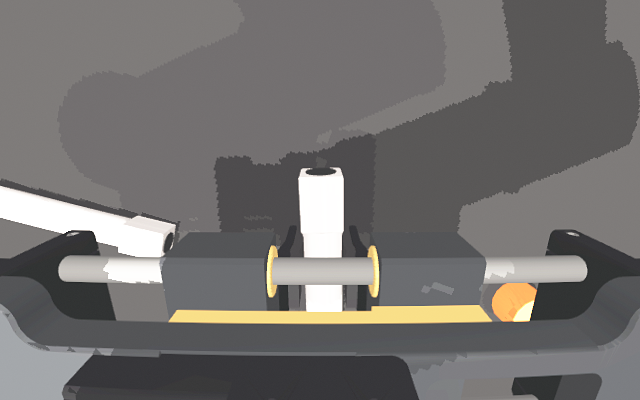

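The wrist camera faces the head side: the steel head end is at (320,172), pointing away from the collet, as wanted. Now the fixed cameras, to check alignment with the mouth.

```bash
python3 - <<'E'
from h import *
p=imaging.camera_params('wrist');s=ctrl.observe()['eef_pos']
print('head end',onplane(p,(321,168),s[2]+.0213),'tcp',s)
a,pa=shot('scene');b,pb=shot('side')
for im,q in((a,pa),(b,pb)):
    for X in((.528,.2295,.06),(.464,.2068,.06)): 
        u=proj(q,X);print(u)
A=cv2.resize(a[180:310,310:430],None,fx=3.3,fy=3.3,interpolation=cv2.INTER_CUBIC)
B=cv2.resize(b[120:250,260:380],None,fx=3.3,fy=3.3,interpolation=cv2.INTER_CUBIC)
cv2.imwrite('pics/ab6.png',np.hstack([A,B]))
E
```

```text
head end [0.33201037 0.15672193 0.07617017] tcp [0.37625923 0.17624507 0.05487017]
[368.07147241 243.62937567]
[374.51122203 222.57215622]
[324.91944282 167.54895419]
[305.48041508 175.02192363]
```

View pics/ab6.png

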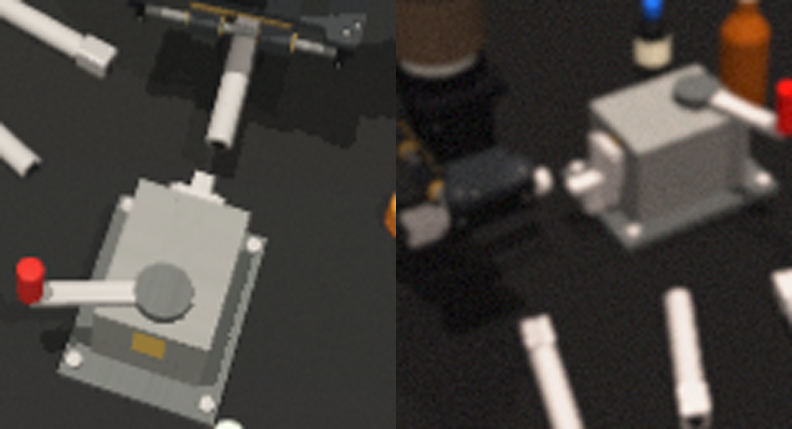

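```bash
cat >> st.py <<'E'
z=M[:,2];u=np.array([.9426,.334]);a=np.array([.4731,.2104])
t=np.array(s['eef_pos'])[:2];print('  tool z along collet x %.1f deg, across %.1f deg; to mouth %.1f mm, lateral %.1f mm'%(np.degrees(z[:2]@u),np.degrees(z[:2]@[-u[1],u[0]]),(np.array([.528,.2295])-t)@u*1e3,(t-a)@[-u[1],u[0]]*1e3))
E
python3 -m pendant '[[[0.019,0.0067,-0.003,-0.3],[0.019,0.0067,-0.002,-0.2],[0,0,0,0]]]' 0.01
python3 st.py
```

```text
time: 17.75
eef_pos: [0.4176, 0.1918, 0.0541]
eef_rot: [-1.78, -2.525, -0.04]
ft_force: [1.0, 1.0, -3.7]
gripper_width: 0.0213
t 17.75 tcp [0.4176 0.1918 0.0541] jaw deg 109.6 tilt -0.9983 F [ 1.01  0.95 -3.72] w 0.0213 q [ 0.75  0.32 -0.57 -0.09 -0.67 -1.9 ]
  tool z along collet x -0.5 deg, across 3.3 deg; to mouth 116.7 mm, lateral 1.1 mm
```

```bash

python3 -m pendant '[[[0.006,0.001,-0.004,0],[0.006,0.002,-0.003,0],[0.005,0.0015,-0.001,0]]]' 0.01
python3 st.py
```

```text
time: 18.0
eef_pos: [0.4355, 0.1966, 0.0479]
eef_rot: [-1.78, -2.525, -0.043]
ft_force: [-3.0, -0.6, 0.4]
gripper_width: 0.0208
t 18.0 tcp [0.4355 0.1966 0.0479] jaw deg 109.6 tilt -0.9983 F [-2.97 -0.6   0.35] w 0.0208 q [ 0.73  0.36 -0.53 -0.09 -0.67 -1.88]
  tool z along collet x -0.4 deg, across 3.3 deg; to mouth 98.2 mm, lateral -0.5 mm
```

```bash

python3 -m pendant '[[[0.007,0.0025,0.001,0],[0.007,0.0025,0,0],[0.007,0.0025,0,0]]]' 0.01
python3 st.py
python3 -m pendant '[[[0.007,0.0025,0,0],[0.007,0.0025,0,0],[0.007,0.0025,0,0]]]' 0.01
python3 st.py
```

```text
time: 18.25
eef_pos: [0.4561, 0.2029, 0.049]
eef_rot: [-1.78, -2.524, -0.037]
ft_force: [-1.5, -1.1, -1.6]
gripper_width: 0.0211
t 18.25 tcp [0.4561 0.2029 0.049 ] jaw deg 109.6 tilt -0.9983 F [-1.46 -1.15 -1.59] w 0.0211 q [ 0.71  0.38 -0.48 -0.09 -0.7  -1.87]
  tool z along collet x -0.6 deg, across 3.3 deg; to mouth 76.7 mm, lateral -1.4 mm
time: 18.5
eef_pos: [0.4793, 0.2108, 0.0491]
eef_rot: [-1.781, -2.523, -0.036]
ft_force: [-1.6, -2.0, -1.4]
gripper_width: 0.0211
t 18.5 tcp [0.4793 0.2108 0.0491] jaw deg 109.6 tilt -0.9983 F [-1.65 -1.97 -1.41] w 0.0211 q [ 0.69  0.42 -0.42 -0.09 -0.73 -1.85]
  tool z along collet x -0.7 deg, across 3.2 deg; to mouth 52.2 mm, lateral -1.7 mm
```

```bash

python3 -m pendant '[[[0.0065,0.0023,0,0],[0.0065,0.0023,0,0],[0.004,0.0014,0,0]]]' 0.01
python3 st.py
python3 -m pendant '[[[0.004,0.0014,0,0],[0.003,0.001,0,0]]]' 0.01
python3 st.py
```

```text
time: 18.75
eef_pos: [0.4954, 0.2161, 0.048]
eef_rot: [-1.78, -2.519, -0.024]
ft_force: [-18.8, -0.8, 13.5]
gripper_width: 0.0214
t 18.75 tcp [0.4954 0.2161 0.048 ] jaw deg 109.5 tilt -0.9982 F [-18.8   -0.78  13.49] w 0.0214 q [ 0.68  0.44 -0.37 -0.09 -0.76 -1.84]
  tool z along collet x -1.2 deg, across 3.2 deg; to mouth 35.2 mm, lateral -2.1 mm
time: 18.92
eef_pos: [0.4953, 0.2161, 0.048]
eef_rot: [-1.773, -2.511, 0.002]
ft_force: [-10.1, -0.9, 6.5]
gripper_width: 0.0215
t 18.92 tcp [0.4953 0.2161 0.048 ] jaw deg 109.5 tilt -0.9977 F [-10.11  -0.86   6.51] w 0.0215 q [ 0.67  0.45 -0.35 -0.09 -0.79 -1.84]
  tool z along collet x -2.3 deg, across 3.1 deg; to mouth 35.3 mm, lateral -2.0 mm
```

It stopped against something with about 19 N. Check the protrusion against home.

```bash
python3 - <<'E'
from h import *
im,p=shot('wrist')
for c in blobs(im,(0,0,150),(180,60,255),50):
    q=c[:,0].astype(float)
    if abs(q[:,0].mean()-322)<25: print('wrist blob',q.min(0),q.max(0),onplane(p,((q[:,0].min()+q[:,0].max())/2,q[:,1].min()),.0695))
a,pa=shot('scene');b,pb=shot('side')
A=cv2.resize(a[180:310,310:430],None,fx=3,fy=3,interpolation=cv2.INTER_CUBIC)
B=cv2.resize(b[120:250,260:380],None,fx=3,fy=3,interpolation=cv2.INTER_CUBIC)
cv2.imwrite('pics/ab7.png',np.vstack([np.hstack([A,B]),cv2.resize(im[100:240,220:420],None,fx=1.4,fy=1.4,interpolation=cv2.INTER_CUBIC)[:, :280].copy() if 0 else np.zeros((1,720,3),np.uint8)]))
cv2.imwrite('pics/w7.png',im)
E
```

```text
wrist blob [289. 285.] [356. 310.] [0.51146348 0.2191764  0.0695    ]
wrist blob [299. 167.] [343. 257.] [0.45100927 0.19700921 0.0695    ]
```

View pics/ab7.png

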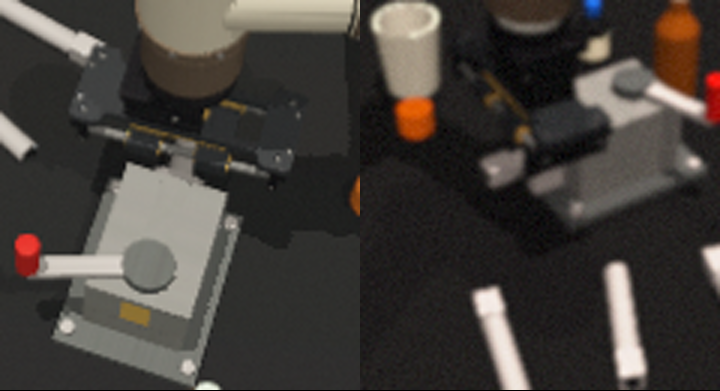

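```bash

python3 -m pendant '[[[-0.001,0,0.002,0],[0,0,0.001,0]]]' 0.01
python3 st.py
python3 -m pendant '[[[0.006,0.002,0.001,0],[0.006,0.002,0.0005,0]]]' 0.01
python3 st.py
```

```text
time: 19.23
eef_pos: [0.4949, 0.2169, 0.0513]
eef_rot: [-1.773, -2.512, -0.001]
ft_force: [-0.1, -1.2, -3.1]
gripper_width: 0.0211
t 19.23 tcp [0.4949 0.2169 0.0513] jaw deg 109.5 tilt -0.9978 F [-0.06 -1.15 -3.15] w 0.0211 q [ 0.67  0.45 -0.35 -0.09 -0.79 -1.84]
  tool z along collet x -2.2 deg, across 3.1 deg; to mouth 35.4 mm, lateral -1.1 mm
time: 19.4
eef_pos: [0.4955, 0.2154, 0.0494]
eef_rot: [-1.767, -2.498, 0.038]
ft_force: [-11.7, -0.2, -0.4]
gripper_width: 0.0211
t 19.4 tcp [0.4955 0.2154 0.0494] jaw deg 109.3 tilt -0.9964 F [-11.71  -0.21  -0.36] w 0.0211 q [ 0.67  0.46 -0.33 -0.1  -0.83 -1.83]
  tool z along collet x -3.9 deg, across 3.0 deg; to mouth 35.4 mm, lateral -2.7 mm
```

Same stopping plane at two heights, which suggests the stop. Release, then push on the head end with shut fingers as an independent check.

```bash

python3 -m pendant '[[[0,0,0,0],[0,0,0,0],[0,0,0,0],[0,0,0.01,0],[0,0,0.035,0],[0,0,0.035,0],[-0.01,-0.003,0.02,0],[-0.03,-0.01,0,0]]]' 0.045
python3 -m pendant '[[[-0.03,-0.011,0,0],[-0.018,-0.007,0,0],[0,0,0,0],[0,0,0,0],[0,0,0,0],[0,0,0,0]]]' 0
python3 st.py
python3 - <<'E'
from h import *
im,p=shot('wrist');cv2.imwrite('pics/w8.png',im)
b,pb=shot('side');a,pa=shot('scene')
S=lambda x:cv2.resize(x,None,fx=3,fy=3,interpolation=cv2.INTER_CUBIC)
cv2.imwrite('pics/ab8.png',np.hstack([S(a[180:310,310:430]),S(b[120:250,260:380])]))
E
```

```text
time: 20.07
eef_pos: [0.4666, 0.2076, 0.1577]
eef_rot: [-1.771, -2.509, 0.015]
ft_force: [0.2, 0.8, 0.8]
gripper_width: 0.0446
time: 20.57
eef_pos: [0.4209, 0.1918, 0.1693]
eef_rot: [-1.773, -2.519, -0.025]
ft_force: [0.2, 0.7, 0.2]
gripper_width: 0.0127
t 20.57 tcp [0.4209 0.1918 0.1693] jaw deg 109.7 tilt -0.998 F [0.15 0.7  0.24] w 0.0127 q [ 0.73  0.17 -0.41 -0.08 -0.99 -1.92]
  tool z along collet x -1.3 deg, across 3.4 deg; to mouth 113.6 mm, lateral -0.1 mm
```

View pics/ab8.png

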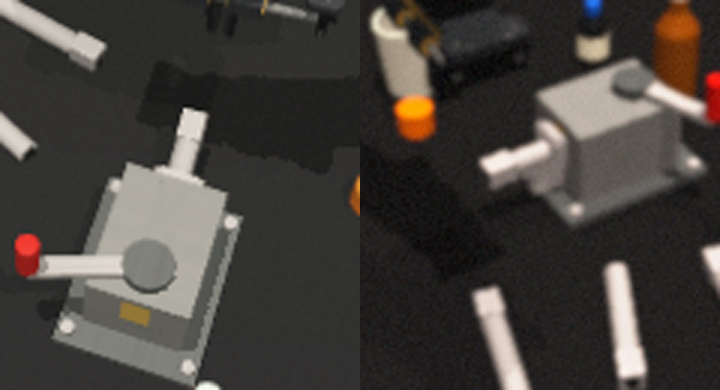

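The bar sits straight in the collet, with its head end at about (125,165) in the side crop. It stands out about as far as the brass did. Now the push.

```bash

python3 -m pendant '[[[0,0,-0.035,0],[0,0,-0.035,0],[0,0,-0.03,0],[0,0,-0.012,0],[0,0,0,0]]]' 0
python3 st.py
```

```text
time: 21.13
eef_pos: [0.4247, 0.1933, 0.0531]
eef_rot: [-1.775, -2.52, -0.031]
ft_force: [-0.2, 0.3, 0.4]
gripper_width: 0.0004
t 21.13 tcp [0.4247 0.1933 0.0531] jaw deg 109.6 tilt -0.9981 F [-0.21  0.3   0.39] w 0.0004 q [ 0.73  0.34 -0.54 -0.1  -0.69 -1.88]
  tool z along collet x -1.0 deg, across 3.4 deg; to mouth 109.5 mm, lateral 0.1 mm
```

```bash

python3 -m pendant '[[[0.007,0.0025,-0.003,0],[0.006,0.0022,-0.002,0]]]' 0; python3 st.py
python3 -m pendant '[[[0.003,0.001,0,0],[0.003,0.001,0,0]]]' 0; python3 st.py
python3 -m pendant '[[[0.003,0.001,0,0],[0.003,0.001,0,0]]]' 0; python3 st.py
python3 -m pendant '[[[0.003,0.001,0,0],[0.003,0.001,0,0]]]' 0; python3 st.py
```

```text
time: 21.3
eef_pos: [0.4381, 0.1979, 0.0472]
eef_rot: [-1.774, -2.52, -0.026]
ft_force: [-0.2, 0.4, -0.3]
gripper_width: 0.0003
t 21.3 tcp [0.4381 0.1979 0.0472] jaw deg 109.7 tilt -0.9981 F [-0.23  0.41 -0.29] w 0.0003 q [ 0.72  0.37 -0.51 -0.1  -0.69 -1.87]
  tool z along collet x -1.2 deg, across 3.3 deg; to mouth 95.3 mm, lateral -0.1 mm
time: 21.47
eef_pos: [0.4411, 0.1983, 0.0469]
eef_rot: [-1.773, -2.514, -0.01]
ft_force: [-13.5, -1.4, 6.2]
gripper_width: 0.0005
t 21.47 tcp [0.4411 0.1983 0.0469] jaw deg 109.5 tilt -0.9978 F [-13.55  -1.37   6.17] w 0.0005 q [ 0.71  0.38 -0.5  -0.1  -0.71 -1.87]
  tool z along collet x -1.9 deg, across 3.3 deg; to mouth 92.3 mm, lateral -0.7 mm
time: 21.63
eef_pos: [0.441, 0.1973, 0.0469]
eef_rot: [-1.771, -2.505, 0.012]
ft_force: [-8.8, -0.7, 3.7]
gripper_width: 0.0002
t 21.63 tcp [0.441  0.1973 0.0469] jaw deg 109.4 tilt -0.9972 F [-8.84 -0.71  3.75] w 0.0002 q [ 0.71  0.38 -0.48 -0.1  -0.73 -1.86]
  tool z along collet x -2.8 deg, across 3.2 deg; to mouth 92.8 mm, lateral -1.6 mm
time: 21.8
eef_pos: [0.4408, 0.1966, 0.0472]
eef_rot: [-1.769, -2.496, 0.032]
ft_force: [-8.4, -0.1, 1.9]
gripper_width: 0.0003
t 21.8 tcp [0.4408 0.1966 0.0472] jaw deg 109.3 tilt -0.9964 F [-8.4  -0.05  1.93] w 0.0003 q [ 0.71  0.39 -0.47 -0.11 -0.75 -1.86]
  tool z along collet x -3.7 deg, across 3.2 deg; to mouth 93.1 mm, lateral -2.2 mm
```

Rigid against a free bar (13 N, no movement), so the bar is home. Now to the lever.

```bash

python3 -m pendant '[[[-0.01,-0.003,0,0],[-0.01,-0.003,0.02,0],[0,0,0.04,0],[0,0,0.04,0],[0,0,0.04,7],[0,0,0.01,7],[0.02,0,0,7],[0.02,0,0,7]]]' 0.06
python3 -m pendant '[[[0.025,0,0,7],[0.025,0,0,7],[0.025,-0.002,0,7],[0.025,-0.002,0,7],[0.025,-0.002,0,7],[0.025,-0.002,0,7],[0.025,-0.002,0,7],[0.02,-0.002,0,7]]]' 0.06
python3 -m pendant '[[[0.02,0,0,7],[0.01,0,0,7],[0,0,0,7],[0,0,0,0]]]' 0.06
python3 st.py
python3 - <<'E'
from h import *
im,p=shot('wrist');cv2.imwrite('pics/w9.png',im)
h=cv2.cvtColor(im,cv2.COLOR_BGR2HSV)
m=(cv2.inRange(h,(0,150,70),(8,255,255))|cv2.inRange(h,(172,150,70),(180,255,255)))
for c in cv2.findContours(m,0,1)[0]:
    if cv2.contourArea(c)>20:
        (x,y),r=cv2.minEnclosingCircle(c);print((x,y),r,onplane(p,(x,y),.15).round(4), onplane(p,(x,y),.13).round(4))
print('exp',proj(p,(.681,.177,.15)))
E
```

```text
time: 22.47
eef_pos: [0.4636, 0.1915, 0.216]
eef_rot: [-1.103, -2.875, 0.038]
ft_force: [-0.2, -0.3, 0.7]
gripper_width: 0.046
time: 23.13
eef_pos: [0.6747, 0.1805, 0.2322]
eef_rot: [0.411, -3.089, 0.047]
ft_force: [0.0, 1.1, -0.6]
gripper_width: 0.0599
time: 23.47
eef_pos: [0.7132, 0.1788, 0.2353]
eef_rot: [0.985, -2.973, 0.053]
ft_force: [1.1, 0.4, 0.1]
gripper_width: 0.0599
t 23.47 tcp [0.7132 0.1788 0.2353] jaw deg -143.3 tilt -0.9994 F [1.06 0.43 0.05] w 0.0599 q [ 0.48  0.58  0.34  0.03 -1.35  0.15]
  tool z along collet x -0.6 deg, across -1.9 deg; to mouth -157.6 mm, lateral -110.0 mm
(347.1666564941406, 219.3333282470703) 16.18051528930664 [0.6862 0.1743 0.15  ] [0.6805 0.1784 0.13  ]
(231.27511596679688, 186.59979248046875) 51.524959564208984 [0.7857 0.2104 0.15  ] [0.7879 0.2173 0.13  ]
exp [349.94586992 224.86851481]
```

```bash

python3 -m pendant '[[[-0.016,0,0,0],[-0.015,-0.001,-0.01,0],[0,0,-0.035,0],[0,0,-0.03,0],[0,0,-0.025,0],[0,0,-0.012,0],[0,0,-0.001,0]]]' 0.06
python3 st.py
```

```text
time: 24.1
eef_pos: [0.6822, 0.1783, 0.1292]
eef_rot: [-0.943, 2.987, -0.049]
ft_force: [0.3, -1.1, 0.2]
gripper_width: 0.0599
t 24.1 tcp [0.6822 0.1783 0.1292] jaw deg -145.0 tilt -0.9995 F [ 0.3  -1.13  0.18] w 0.0599 q [ 0.5   0.58  0.08  0.04 -1.07  0.09]
  tool z along collet x 0.5 deg, across -1.8 deg; to mouth -128.3 mm, lateral -100.1 mm
```

```bash

python3 -m pendant '[[[0,-0.001,-0.01,0],[0,0,-0.003,0],[0,0,-0.001,0],[0,0,-0.001,0],[0,0,-0.001,0],[0,0,-0.001,0],[0,0,-0.001,0],[0,0,-0.001,0]]]' 0.028
python3 st.py
```

```text
time: 24.77
eef_pos: [0.6854, 0.1785, 0.116]
eef_rot: [-0.931, 2.978, -0.048]
ft_force: [-0.5, -0.9, -0.4]
gripper_width: 0.0286
t 24.77 tcp [0.6854 0.1785 0.116 ] jaw deg -145.3 tilt -0.9993 F [-0.46 -0.9  -0.43] w 0.0286 q [ 0.5   0.59  0.06  0.04 -1.03  0.09]
  tool z along collet x 1.1 deg, across -1.8 deg; to mouth -131.4 mm, lateral -100.9 mm
```

```bash

python3 -m pendant '[[[-0.009,-0.005,0,-4],[-0.009,-0.005,-0.001,-4],[-0.008,-0.004,0,-5],[-0.008,-0.003,-0.001,-5],[-0.0085,-0.0025,0,-5],[-0.0085,-0.002,-0.001,-5],[-0.0085,-0.001,0,-5]]]' 
python3 st.py
```

```text
time: 25.35
eef_pos: [0.6313, 0.1574, 0.1161]
eef_rot: [-0.007, 3.112, -0.054]
ft_force: [1.6, -0.3, -1.2]
gripper_width: 0.0283
t 25.35 tcp [0.6313 0.1574 0.1161] jaw deg -179.7 tilt -0.999 F [ 1.62 -0.26 -1.23] w 0.0283 q [ 0.51  0.5  -0.1   0.05 -0.96 -0.54]
  tool z along collet x 0.9 deg, across -2.4 deg; to mouth -73.3 mm, lateral -102.8 mm
```

```bash

python3 -m pendant '[[[-0.0085,-0.0005,0,-4],[-0.0085,0.0003,-0.001,-4],[-0.0085,0.001,0,-4],[-0.0085,0.002,-0.001,-4],[-0.008,0.0025,0,-3],[-0.007,0.0025,-0.001,-2]]]' 
python3 st.py
python3 -m pendant '[[[-0.003,0.001,0,0],[-0.003,0.001,0,0]]]' ; python3 st.py
python3 -m pendant '[[[-0.003,0.001,0,0],[-0.003,0.001,0,0]]]' ; python3 st.py
```

```text
time: 25.85
eef_pos: [0.5843, 0.1639, 0.1162]
eef_rot: [0.594, 3.051, -0.059]
ft_force: [0.8, -1.1, 1.5]
gripper_width: 0.0277
t 25.85 tcp [0.5843 0.1639 0.1162] jaw deg 158.0 tilt -0.9988 F [ 0.78 -1.07  1.49] w 0.0277 q [ 0.57  0.44 -0.21  0.06 -0.92 -0.99]
  tool z along collet x 0.5 deg, across -2.8 deg; to mouth -31.2 mm, lateral -80.9 mm
time: 26.02
eef_pos: [0.5781, 0.1659, 0.1167]
eef_rot: [0.594, 3.05, -0.059]
ft_force: [1.6, -0.6, -0.5]
gripper_width: 0.028
t 26.02 tcp [0.5781 0.1659 0.1167] jaw deg 158.0 tilt -0.9987 F [ 1.57 -0.57 -0.47] w 0.028 q [ 0.57  0.43 -0.23  0.06 -0.91 -1.  ]
  tool z along collet x 0.5 deg, across -2.8 deg; to mouth -26.0 mm, lateral -77.0 mm
time: 26.18
eef_pos: [0.5772, 0.1664, 0.1168]
eef_rot: [0.587, 3.041, -0.057]
ft_force: [15.8, -9.9, -10.3]
gripper_width: 0.0277
t 26.18 tcp [0.5772 0.1664 0.1168] jaw deg 158.2 tilt -0.9984 F [ 15.79  -9.85 -10.27] w 0.0277 q [ 0.58  0.43 -0.24  0.07 -0.9  -1.01]
  tool z along collet x 1.1 deg, across -3.1 deg; to mouth -25.3 mm, lateral -76.2 mm
```

Lever at its hard stop (about 18 N). Release and go to bar B3.

```bash

python3 -m pendant '[[[0,0,0,0],[0.003,-0.001,0,0],[0,0,0.02,0],[0,0,0.04,0],[0,0,0.02,0],[-0.005,-0.03,0,5],[-0.005,-0.035,0,5],[-0.005,-0.035,0,4]]]' 0.06
python3 -m pendant '[[[-0.005,-0.035,0,0],[-0.003,-0.025,0,0],[0,0,0,0]]]' 0.06
python3 st.py; python3 look.py
python3 - <<'E'
from h import *
im,p=shot('side');cv2.imwrite('pics/s9.png',im)
E
```

```text
time: 26.85
eef_pos: [0.5672, 0.068, 0.199]
eef_rot: [0.177, 3.087, -0.05]
ft_force: [-0.5, -0.4, 0.2]
gripper_width: 0.0596
time: 27.1
eef_pos: [0.5571, 0.0024, 0.2007]
eef_rot: [0.174, 3.087, -0.047]
ft_force: [-0.2, -0.0, -0.2]
gripper_width: 0.0598
t 27.1 tcp [0.5571 0.0024 0.2007] jaw deg 173.6 tilt -0.9983 F [-0.25 -0.04 -0.25] w 0.0598 q [ 0.32  0.26 -0.25  0.05 -1.02 -0.46]
  tool z along collet x 2.0 deg, across -2.7 deg; to mouth 48.4 mm, lateral -224.1 mm
wrist [338. 188.] [0.5501 0.0158] 82.7 145 23
wrist [431. 173.] [0.4364 0.0061] 94.8 144 28
scene [278. 242.] [0.6557 0.0126] 92.0 146 28
scene [302. 215.] [0.5497 0.0117] 82.2 143 27
scene [324. 188.] [0.4364 0.0027] 95.1 141 30
```

```bash

python3 -m pendant '[[[-0.005,-0.003,-0.04,0],[-0.003,0,-0.04,-0.5],[0,0,-0.04,-0.5],[0,0,-0.03,0],[0,0,-0.015,0],[0,0,-0.003,0]]]' 0.05
python3 st.py
```

```text
time: 27.75
eef_pos: [0.5558, 0.0117, 0.031]
eef_rot: [0.179, 3.07, -0.039]
ft_force: [-0.9, -0.1, 0.3]
gripper_width: 0.0504
t 27.75 tcp [0.5558 0.0117 0.031 ] jaw deg 173.4 tilt -0.9975 F [-0.86 -0.12  0.28] w 0.0504 q [ 0.34  0.46 -0.48  0.09 -0.59 -0.53]
  tool z along collet x 2.9 deg, across -2.8 deg; to mouth 46.6 mm, lateral -214.9 mm
```

```bash

python3 -m pendant '[[[-0.005,-0.009,-0.005,-0.5],[-0.003,-0.008,-0.008,0],[0,0,-0.01,0],[0,0,-0.005,0],[0,0,-0.001,0]]]' 0.05
python3 st.py
```

```text
time: 28.17
eef_pos: [0.5502, -0.0024, 0.0026]
eef_rot: [0.183, 3.066, -0.038]
ft_force: [-0.6, -0.8, 2.9]
gripper_width: 0.0496
t 28.17 tcp [ 0.5502 -0.0024  0.0026] jaw deg 173.2 tilt -0.9973 F [-0.63 -0.79  2.94] w 0.0496 q [ 0.32  0.49 -0.52  0.1  -0.5  -0.52]
  tool z along collet x 3.1 deg, across -2.9 deg; to mouth 56.5 mm, lateral -226.3 mm
```

```bash

python3 -m pendant '[[[-0.001,0,-0.001,0],[0,0,-0.001,0],[0,0,-0.001,0],[0,0,-0.001,0],[0,0,-0.001,0],[0,0,-0.001,0],[0,0,0,0]]]' 0.01
python3 st.py
python3 -m pendant '[[[0,0,0.01,0],[0,0,0.03,0],[0,0,0.03,0],[0,0,0.03,0],[0,0,0,0],[0,0,0,0],[0,0,0,0],[0,0,0,0]]]' 0.01
python3 st.py
```

```text
time: 28.75
eef_pos: [0.5493, -0.0015, 0.0019]
eef_rot: [0.182, 3.063, -0.037]
ft_force: [-0.5, -0.3, -0.9]
gripper_width: 0.0212
t 28.75 tcp [ 0.5493 -0.0015  0.0019] jaw deg 173.3 tilt -0.9971 F [-0.45 -0.28 -0.9 ] w 0.0212 q [ 0.32  0.49 -0.53  0.1  -0.5  -0.53]
  tool z along collet x 3.3 deg, across -2.9 deg; to mouth 57.1 mm, lateral -225.2 mm
time: 29.42
eef_pos: [0.5491, -0.0014, 0.1035]
eef_rot: [0.183, 3.063, -0.036]
ft_force: [-0.1, -0.0, -1.1]
gripper_width: 0.0208
t 29.42 tcp [ 0.5491 -0.0014  0.1035] jaw deg 173.2 tilt -0.9971 F [-0.07 -0.04 -1.11] w 0.0208 q [ 0.32  0.34 -0.42  0.07 -0.75 -0.49]
  tool z along collet x 3.3 deg, across -2.9 deg; to mouth 57.2 mm, lateral -225.1 mm
```

B3 weighs 1.1 N, so it is hollow. Take it to the blue tray.

```bash

python3 -m pendant '[[[-0.008,-0.036,0.01,1],[-0.008,-0.036,0.01,1],[-0.008,-0.036,0,1],[-0.008,-0.036,0,1],[-0.008,-0.036,0,1],[-0.008,-0.036,0,1],[-0.008,-0.036,0,1],[-0.008,-0.036,0,0]]]' 0.01
python3 -m pendant '[[[-0.006,-0.03,0,0],[0,-0.015,0,0],[0,0,0,0]]]' 0.01
python3 st.py
python3 look.py scene side
```

```text
time: 30.08
eef_pos: [0.4793, -0.2933, 0.1134]
eef_rot: [-0.039, 3.083, -0.028]
ft_force: [0.8, -0.2, -1.2]
gripper_width: 0.0212
time: 30.33
eef_pos: [0.4684, -0.3458, 0.108]
eef_rot: [-0.026, 3.091, -0.024]
ft_force: [0.4, 0.6, -0.1]
gripper_width: 0.0212
t 30.33 tcp [ 0.4684 -0.3458  0.108 ] jaw deg -179.0 tilt -0.9986 F [ 0.43  0.63 -0.06] w 0.0212 q [-0.36  0.4  -0.29 -0.   -0.83  0.38]
  tool z along collet x 2.4 deg, across -1.8 deg; to mouth 248.3 mm, lateral -522.7 mm
scene [278. 242.] [0.6557 0.0126] 91.7 146 29
scene [324. 188.] [0.4326 0.0033] 93.9 147 34
scene [285. 162.] [ 0.4295 -0.1556] 91.5 146 31
```

```bash

python3 -m pendant '[[[0.001,-0.01,-0.03,0],[0,-0.007,-0.03,0],[0,0,-0.02,0],[0,0,-0.003,0]]]' 0.01
python3 st.py
python3 -m pendant '[[[0.001,0,-0.008,0],[0,0,-0.006,0],[0,0,-0.003,0]]]' 0.01
python3 st.py
```

```text
time: 30.77
eef_pos: [0.4713, -0.357, 0.0231]
eef_rot: [-0.038, 3.088, -0.024]
ft_force: [-0.6, -0.3, -1.5]
gripper_width: 0.021
t 30.77 tcp [ 0.4713 -0.357   0.0231] jaw deg -178.6 tilt -0.9985 F [-0.58 -0.33 -1.47] w 0.021 q [-0.38  0.52 -0.35 -0.01 -0.65  0.41]
  tool z along collet x 2.6 deg, across -1.8 deg; to mouth 249.4 mm, lateral -534.2 mm
time: 31.02
eef_pos: [0.4733, -0.3544, 0.0054]
eef_rot: [-0.046, 3.09, -0.024]
ft_force: [-7.5, 1.9, 23.4]
gripper_width: 0.0212
t 31.02 tcp [ 0.4733 -0.3544  0.0054] jaw deg -178.3 tilt -0.9986 F [-7.47  1.95 23.41] w 0.0212 q [-0.37  0.55 -0.36 -0.01 -0.61  0.41]
  tool z along collet x 2.5 deg, across -1.8 deg; to mouth 246.5 mm, lateral -532.4 mm
```

```bash

python3 -m pendant '[[[0,0,0.002,0],[0,0,0,0],[0,0,0,0],[0,0,0.02,0],[0,0,0.04,0],[0,0.01,0.04,0],[-0.006,0.035,0.03,0],[-0.01,0.035,0.02,0]]]' 0.032
python3 -m pendant '[[[-0.01,0.035,0,0],[-0.008,0.035,0,0],[-0.008,0.035,0,0],[0,0.025,0,0],[0,0,0,0]]]' 0.05
python3 st.py
python3 look.py
```

```text
time: 31.68
eef_pos: [0.4551, -0.2782, 0.159]
eef_rot: [-0.037, 3.096, -0.022]
ft_force: [1.9, 1.1, 0.1]
gripper_width: 0.0319
time: 32.1
eef_pos: [0.4344, -0.1408, 0.174]
eef_rot: [-0.043, 3.059, -0.027]
ft_force: [-0.2, 0.7, 0.0]
gripper_width: 0.0491
t 32.1 tcp [ 0.4344 -0.1408  0.174 ] jaw deg -178.4 tilt -0.9965 F [-0.15  0.67  0.04] w 0.0491 q [ 0.06  0.1  -0.53  0.03 -0.86 -0.05]
  tool z along collet x 4.1 deg, across -2.5 deg; to mouth 211.9 mm, lateral -318.1 mm
wrist [109. 270.] [ 0.7408 -0.0101] 6.2 160 35
wrist [336. 172.] [ 0.4333 -0.1532] 92.1 144 23
scene [278. 242.] [0.6558 0.0126] 91.8 146 28
scene [324. 188.] [0.4323 0.0032] 94.4 143 34
scene [285. 162.] [ 0.4296 -0.1557] 91.4 146 31
scene [234. 141.] [ 0.4716 -0.3452] 90.0 147 31
```

```bash

python3 -m pendant '[[[0,0.004,-0.04,0],[0,0,-0.04,0],[0,0,-0.035,0],[0,0,-0.025,0],[0,0,-0.01,0],[0,0,-0.002,0]]]' 0.05
python3 st.py
```

```text
time: 32.7
eef_pos: [0.4431, -0.1429, 0.0229]
eef_rot: [-0.034, 3.036, -0.03]
ft_force: [-0.6, 0.4, 0.3]
gripper_width: 0.0501
t 32.7 tcp [ 0.4431 -0.1429  0.0229] jaw deg -178.7 tilt -0.9942 F [-0.64  0.35  0.28] w 0.0501 q [ 0.05  0.34 -0.72  0.06 -0.4  -0.09]
  tool z along collet x 5.3 deg, across -3.0 deg; to mouth 204.4 mm, lateral -323.0 mm
```

```bash

python3 -m pendant '[[[-0.006,0.005,-0.003,0],[-0.005,0.005,-0.008,0],[0,0,-0.008,0],[0,0,-0.003,0],[0,0,-0.001,0]]]' 0.05
python3 st.py
python3 -m pendant '[[[0,0,-0.001,0],[0,0,-0.001,0],[0,0,-0.001,0],[0,0,-0.001,0],[0,0,-0.001,0],[0,0,-0.001,0],[0,0,0,0]]]' 0.01
python3 st.py
python3 -m pendant '[[[0,0,0.01,0],[0,0,0.03,0],[0,0,0.03,0],[0,0,0.03,0],[0,0,0,0],[0,0,0,0],[0,0,0,0],[0,0,0,0]]]' 0.01
python3 st.py
```

```text
time: 33.12
eef_pos: [0.4347, -0.1345, 0.0038]
eef_rot: [-0.026, 3.029, -0.032]
ft_force: [-2.3, 1.8, 3.7]
gripper_width: 0.0499
t 33.12 tcp [ 0.4347 -0.1345  0.0038] jaw deg -178.9 tilt -0.9935 F [-2.26  1.79  3.65] w 0.0499 q [ 0.08  0.37 -0.78  0.09 -0.31 -0.15]
  tool z along collet x 5.7 deg, across -3.2 deg; to mouth 209.5 mm, lateral -312.3 mm
time: 33.7
eef_pos: [0.4341, -0.1352, 0.0024]
eef_rot: [-0.022, 3.026, -0.033]
ft_force: [1.6, 1.4, -1.4]
gripper_width: 0.0213
t 33.7 tcp [ 0.4341 -0.1352  0.0024] jaw deg -179.1 tilt -0.9931 F [ 1.61  1.38 -1.43] w 0.0213 q [ 0.08  0.37 -0.79  0.1  -0.3  -0.16]
  tool z along collet x 5.8 deg, across -3.3 deg; to mouth 210.3 mm, lateral -312.7 mm
time: 34.37
eef_pos: [0.4253, -0.135, 0.0987]
eef_rot: [-0.014, 3.045, -0.03]
ft_force: [-0.0, -1.2, -4.4]
gripper_width: 0.0212
t 34.37 tcp [ 0.4253 -0.135   0.0987] jaw deg -179.4 tilt -0.9952 F [-0.01 -1.16 -4.37] w 0.0212 q [ 0.08  0.18 -0.67  0.05 -0.62 -0.1 ]
  tool z along collet x 4.8 deg, across -2.9 deg; to mouth 218.6 mm, lateral -309.6 mm
```

B1 weighs 4.4 N, so it is solid and goes to the yellow tray.

```bash

python3 -m pendant '[[[0.026,-0.026,0.01,0],[0.026,-0.026,0.01,0],[0.026,-0.026,0,0],[0.026,-0.026,0,0],[0.026,-0.026,0,0],[0.026,-0.026,0,0],[0.026,-0.026,0,0],[0.02,-0.02,0,0]]]' 0.01
python3 -m pendant '[[[0,0,0,0],[0,0,0,0]]]' 0.01
python3 st.py
python3 - <<'E'
from h import *
im,p=shot('wrist');cv2.imwrite('pics/w10.png',im)
s,ps=shot('side');
cv2.imwrite('pics/ab10.png',np.hstack([cv2.resize(im[0:320],(480,240)),cv2.resize(s[280:400,270:430],(320,240))]))
E
```

```text
time: 35.03
eef_pos: [0.6152, -0.3407, 0.0959]
eef_rot: [-0.018, 3.092, -0.012]
ft_force: [0.9, -0.0, -3.6]
gripper_width: 0.0208
time: 35.2
eef_pos: [0.6166, -0.3449, 0.0869]
eef_rot: [-0.011, 3.1, -0.009]
ft_force: [0.2, 0.6, -5.1]
gripper_width: 0.0211
t 35.2 tcp [ 0.6166 -0.3449  0.0869] jaw deg -179.6 tilt -0.9991 F [ 0.24  0.59 -5.11] w 0.0211 q [-0.28  0.61  0.03 -0.01 -0.95  0.3 ]
  tool z along collet x 2.2 deg, across -1.1 deg; to mouth 108.3 mm, lateral -571.4 mm
```

View pics/ab10.png

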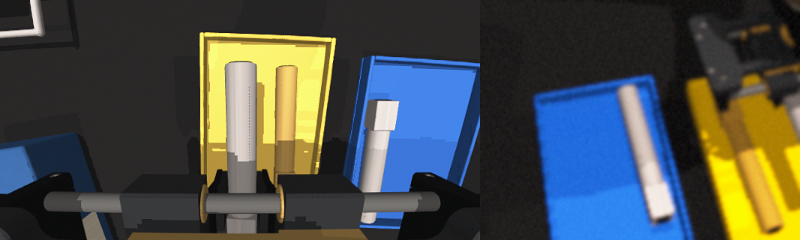

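Brass lies inside the yellow tray at (285,120), and the hollow B3 lies in the blue tray at (382,160).

```bash
python3 - <<'E'
from h import *
p=imaging.camera_params('wrist')
for n,q,z in(('yel+x',(268,45),.022),('yel-x',(448,53),.022),('brass far end',(382,89),.026),('brass mid',(380,160),.026)):print(n,onplane(p,q,z).round(4))
E
```

```text
yel+x [ 0.6591 -0.4682  0.022 ]
yel-x [ 0.5305 -0.4635  0.022 ]
brass far end [ 0.5767 -0.438   0.026 ]
brass mid [ 0.5753 -0.3867  0.026 ]
```

```bash

python3 -m pendant '[[[0.006,-0.004,-0.025,0],[0.006,-0.004,-0.025,0],[0,0,-0.01,0],[0,0,0,0]]]' 0.01
python3 st.py
```

```text
time: 35.63
eef_pos: [0.6252, -0.3486, 0.0251]
eef_rot: [-0.017, 3.103, -0.007]
ft_force: [-1.5, 0.8, -5.1]
gripper_width: 0.0209
t 35.63 tcp [ 0.6252 -0.3486  0.0251] jaw deg -179.4 tilt -0.9992 F [-1.54  0.76 -5.07] w 0.0209 q [-0.29  0.69  0.01 -0.01 -0.85  0.3 ]
  tool z along collet x 2.0 deg, across -1.0 deg; to mouth 101.4 mm, lateral -577.7 mm
```

```bash

python3 -m pendant '[[[0.003,-0.003,-0.006,0],[0.001,-0.001,-0.006,0],[0,0,-0.002,0],[0,0,-0.002,0]]]' 0.01
python3 st.py
```

```text
time: 35.97
eef_pos: [0.6296, -0.3514, 0.0112]
eef_rot: [-0.021, 3.101, -0.009]
ft_force: [0.4, 0.1, -3.7]
gripper_width: 0.0211
t 35.97 tcp [ 0.6296 -0.3514  0.0112] jaw deg -179.2 tilt -0.9992 F [ 0.44  0.08 -3.66] w 0.0211 q [-0.29  0.71  0.01 -0.01 -0.83  0.31]
  tool z along collet x 2.1 deg, across -1.1 deg; to mouth 98.2 mm, lateral -581.9 mm
```

```bash

python3 -m pendant '[[[0,0,-0.003,0],[0,0,-0.002,0]]]' 0.01
python3 -m pendant '[[[0,0,0,0],[0,0,0,0],[0,0,0,0],[0,0,0.02,0],[0,0,0.04,0],[0,0.01,0.04,0],[0.003,0.035,0.03,0],[0.003,0.035,0.01,0]]]' 0.034
python3 -m pendant '[[[0.003,0.036,0,0],[0.003,0.036,0,0],[0.003,0.036,0,0],[0.003,0.036,0,0],[0.003,0.036,0,0],[0.003,0.036,0,0],[0.003,0.036,0,0],[0,0.03,0,0]]]' 0.05
python3 -m pendant '[[[0,0.01,0,0],[0,0,0,0]]]' 0.05
python3 st.py
python3 look.py
```

```text
time: 36.13
eef_pos: [0.6304, -0.3516, 0.0077]
eef_rot: [-0.021, 3.098, -0.011]
ft_force: [-1.0, -0.4, -3.3]
gripper_width: 0.0211
time: 36.8
eef_pos: [0.6374, -0.281, 0.1545]
eef_rot: [-0.011, 3.091, -0.022]
ft_force: [0.2, 0.2, 1.1]
gripper_width: 0.0342
time: 37.47
eef_pos: [0.668, 0.0113, 0.1783]
eef_rot: [-0.01, 3.046, -0.029]
ft_force: [0.1, -0.7, -0.5]
gripper_width: 0.0499
time: 37.63
eef_pos: [0.6696, 0.028, 0.1817]
eef_rot: [-0.022, 3.039, -0.026]
ft_force: [0.5, -0.1, 0.3]
gripper_width: 0.0501
t 37.63 tcp [0.6696 0.028  0.1817] jaw deg -179.1 tilt -0.9946 F [ 0.48 -0.13  0.26] w 0.0501 q [ 0.3   0.44 -0.04  0.06 -1.   -0.32]
  tool z along collet x 5.2 deg, across -2.9 deg; to mouth -66.2 mm, lateral -237.6 mm
wrist [347. 171.] [0.6589 0.0152] 91.9 144 22
wrist [551. 170.] [0.4359 0.006 ] 94.6 145 35
scene [278. 241.] [0.657  0.0119] 91.8 140 24
scene [193. 167.] [ 0.626  -0.3756] 90.9 148 27
```

```bash

python3 -m pendant '[[[-0.006,0.003,-0.04,1],[-0.006,0.003,-0.04,1],[0,0,-0.04,0],[0,0,-0.025,0],[0,0,-0.01,0],[0,0,-0.002,0]]]' 0.05
python3 st.py
```

```text
time: 38.23
eef_pos: [0.6604, 0.0208, 0.0266]
eef_rot: [-0.055, 3.024, -0.023]
ft_force: [-0.2, 0.5, 0.0]
gripper_width: 0.0501
t 38.23 tcp [0.6604 0.0208 0.0266] jaw deg -177.9 tilt -0.993 F [-0.19  0.45  0.02] w 0.0501 q [ 0.3   0.58 -0.25  0.08 -0.64 -0.32]
  tool z along collet x 6.1 deg, across -2.9 deg; to mouth -55.1 mm, lateral -241.3 mm
```

```bash

python3 -m pendant '[[[-0.001,0.007,-0.006,0],[-0.001,0.006,-0.009,0],[0,0,-0.008,0],[0,0,-0.003,0],[0,0,-0.001,0]]]' 0.05
python3 st.py
python3 -m pendant '[[[0,0,-0.001,0],[0,0,-0.001,0],[0,0,-0.001,0],[0,0,-0.001,0],[0,0,-0.001,0],[0,0,-0.001,0],[0,0,0,0]]]' 0.01
python3 st.py
python3 -m pendant '[[[0,0,0.01,0],[0,0,0.03,0],[0,0,0.03,0],[0,0,0.03,0],[0,0,0,0],[0,0,0,0],[0,0,0,0],[0,0,0,0]]]' 0.01
python3 st.py
```

```text
time: 38.65
eef_pos: [0.6621, 0.0324, 0.0042]
eef_rot: [-0.052, 3.016, -0.024]
ft_force: [-3.2, -0.7, 5.9]
gripper_width: 0.0501
t 38.65 tcp [0.6621 0.0324 0.0042] jaw deg -178.0 tilt -0.9921 F [-3.16 -0.66  5.94] w 0.0501 q [ 0.32  0.61 -0.27  0.09 -0.58 -0.36]
  tool z along collet x 6.5 deg, across -3.1 deg; to mouth -60.6 mm, lateral -230.9 mm
time: 39.23
eef_pos: [0.6596, 0.0335, 0.0026]
eef_rot: [-0.053, 3.02, -0.025]
ft_force: [2.1, -0.5, -3.3]
gripper_width: 0.021
t 39.23 tcp [0.6596 0.0335 0.0026] jaw deg -177.9 tilt -0.9925 F [ 2.08 -0.54 -3.26] w 0.021 q [ 0.32  0.61 -0.27  0.09 -0.58 -0.36]
  tool z along collet x 6.3 deg, across -3.1 deg; to mouth -58.6 mm, lateral -229.1 mm
time: 39.9
eef_pos: [0.6514, 0.0322, 0.0974]
eef_rot: [-0.046, 3.04, -0.026]
ft_force: [0.1, -0.1, -4.5]
gripper_width: 0.0211
t 39.9 tcp [0.6514 0.0322 0.0974] jaw deg -178.2 tilt -0.9947 F [ 0.13 -0.08 -4.49] w 0.0211 q [ 0.32  0.49 -0.19  0.07 -0.8  -0.33]
  tool z along collet x 5.2 deg, across -2.8 deg; to mouth -50.4 mm, lateral -227.5 mm
```

B5 weighs 4.5 N, so it is solid and goes to the yellow tray, into the gap between brass and B1.

```bash

python3 -m pendant '[[[-0.004,-0.03,0.01,0],[-0.004,-0.035,0.01,0],[-0.004,-0.035,0,-0.5],[-0.004,-0.035,0,-0.5],[-0.004,-0.035,0,-0.5],[-0.004,-0.035,0,0],[-0.004,-0.035,0,0],[-0.004,-0.035,0,0]]]' 0.01
python3 -m pendant '[[[-0.004,-0.035,0,0],[-0.004,-0.03,0,0],[0,-0.02,0,0],[0,0,0,0],[0,0,0,0]]]' 0.01
python3 st.py
python3 - <<'E'
from h import *
im,p=shot('wrist');cv2.imwrite('pics/w11.png',im[0:330])
E
```

```text
time: 40.57
eef_pos: [0.61, -0.2447, 0.1006]
eef_rot: [-0.024, 3.068, -0.024]
ft_force: [1.3, -0.5, -5.0]
gripper_width: 0.0213
time: 40.98
eef_pos: [0.5926, -0.3402, 0.0875]
eef_rot: [-0.006, 3.088, -0.015]
ft_force: [0.2, -0.0, -5.9]
gripper_width: 0.0211
t 40.98 tcp [ 0.5926 -0.3402  0.0875] jaw deg -179.7 tilt -0.9985 F [ 0.24 -0.02 -5.9 ] w 0.0211 q [-0.29  0.57 -0.04 -0.01 -0.9   0.3 ]
  tool z along collet x 2.7 deg, across -1.5 deg; to mouth 129.4 mm, lateral -558.9 mm
```

View pics/w11.png

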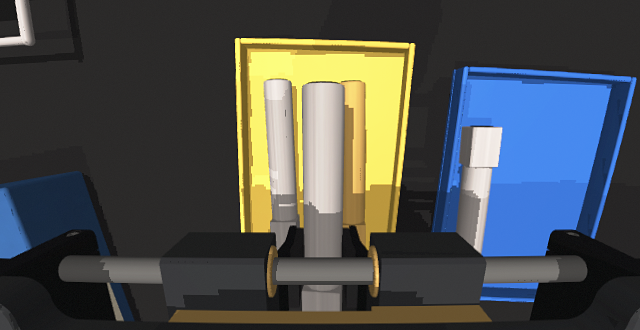

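B1 is at (282,150), brass at (354,150), and the held B5 is between them.

```bash
python3 - <<'E'
from h import *
p=imaging.camera_params('wrist')
for n,q in(('B1 far',(278.5,88)),('B1 near',(285,215)),('brass far',(354,88)),('brass near',(354,215)),('wall -x',(411,50)),('wall +x',(240,42))):print(n,onplane(p,q,.022).round(4))
E
```

```text
B1 far [ 0.6294 -0.435   0.022 ]
B1 near [ 0.6272 -0.3358  0.022 ]
brass far [ 0.5736 -0.4349  0.022 ]
brass near [ 0.5705 -0.3371  0.022 ]
wall -x [ 0.5339 -0.461   0.022 ]
wall +x [ 0.6567 -0.4671  0.022 ]
```

```bash

python3 -m pendant '[[[0.004,-0.006,-0.025,0],[0.003,-0.005,-0.02,0],[0,0,-0.005,0],[0,0,0,0]]]' 0.01
python3 st.py
```

```text
time: 41.37
eef_pos: [0.5993, -0.3469, 0.0334]
eef_rot: [-0.013, 3.092, -0.012]
ft_force: [0.2, 0.2, -4.2]
gripper_width: 0.021
t 41.37 tcp [ 0.5993 -0.3469  0.0334] jaw deg -179.5 tilt -0.9988 F [ 0.22  0.2  -4.2 ] w 0.021 q [-0.3   0.64 -0.06 -0.01 -0.82  0.31]
  tool z along collet x 2.5 deg, across -1.3 deg; to mouth 125.3 mm, lateral -567.5 mm
```

```bash

python3 -m pendant '[[[0,-0.003,-0.004,0],[0,-0.001,-0.003,0]]]' 0.01
python3 st.py|head -1
python3 -m pendant '[[[0,0,-0.003,0],[0,0,-0.002,0]]]' 0.01
python3 st.py|head -1
python3 -m pendant '[[[0,0,-0.003,0],[0,0,-0.003,0]]]' 0.01
python3 st.py|head -1
```

```text
time: 41.53
eef_pos: [0.6, -0.3491, 0.0268]
eef_rot: [-0.018, 3.093, -0.012]
ft_force: [-0.2, -0.5, -4.3]
gripper_width: 0.0213
t 41.53 tcp [ 0.6    -0.3491  0.0268] jaw deg -179.3 tilt -0.9988 F [-0.24 -0.53 -4.33] w 0.0213 q [-0.3   0.65 -0.06 -0.01 -0.81  0.32]
time: 41.7
eef_pos: [0.601, -0.3487, 0.0228]
eef_rot: [-0.02, 3.091, -0.013]
ft_force: [-0.4, -0.1, -4.4]
gripper_width: 0.021
t 41.7 tcp [ 0.601  -0.3487  0.0228] jaw deg -179.2 tilt -0.9987 F [-0.38 -0.13 -4.38] w 0.021 q [-0.3   0.66 -0.06 -0.01 -0.8   0.32]
time: 41.87
eef_pos: [0.6019, -0.3489, 0.0198]
eef_rot: [-0.023, 3.088, -0.016]
ft_force: [-8.0, 4.7, 13.8]
gripper_width: 0.0214
t 41.87 tcp [ 0.6019 -0.3489  0.0198] jaw deg -179.1 tilt -0.9985 F [-8.02  4.72 13.78] w 0.0214 q [-0.3   0.66 -0.07 -0.01 -0.79  0.32]
```

```bash

python3 -m pendant '[[[-0.002,0,0.002,0],[-0.002,0,0,0]]]' 0.01
python3 st.py|head -1
python3 -m pendant '[[[0,0,-0.004,0],[-0.001,0,-0.004,0]]]' 0.01
python3 st.py|head -1
```

```text
time: 42.03
eef_pos: [0.5992, -0.3491, 0.0237]
eef_rot: [-0.024, 3.085, -0.018]
ft_force: [-0.2, 0.5, -4.3]
gripper_width: 0.0214
t 42.03 tcp [ 0.5992 -0.3491  0.0237] jaw deg -179.1 tilt -0.9983 F [-0.2   0.5  -4.31] w 0.0214 q [-0.3   0.65 -0.07 -0.01 -0.79  0.32]
time: 42.2
eef_pos: [0.6019, -0.3504, 0.0197]
eef_rot: [-0.026, 3.075, -0.025]
ft_force: [-1.8, 5.6, 14.7]
gripper_width: 0.0209
t 42.2 tcp [ 0.6019 -0.3504  0.0197] jaw deg -179.0 tilt -0.9976 F [-1.82  5.59 14.69] w 0.0209 q [-0.3   0.66 -0.08 -0.01 -0.77  0.32]
```

```bash

python3 -m pendant '[[[-0.001,0,0.003,0],[-0.001,0,0,0]]]' 0.01
python3 st.py|head -1
python3 -m pendant '[[[0,0,0,0],[0,0,0,0],[0,0,0.005,0],[0,0,0.02,0],[0,0,0.04,0],[0,0,0.04,0],[0,0.02,0.02,0],[-0.01,0.03,0,0]]]' 0.032
python3 -m pendant '[[[-0.018,0.03,0,0],[-0.018,0.03,0,0],[-0.018,0.03,0,0],[-0.018,0.03,0,0],[-0.018,0.03,0,0],[-0.018,0.03,0,0],[-0.018,0.03,0,0],[-0.018,0.03,0,0]]]' 0.05
python3 -m pendant '[[[0,0.03,0,2],[0,0.03,0,2],[0,0,0,0]]]' 0.05
python3 st.py|head -1; python3 look.py scene side wrist
python3 - <<'E'
from h import *
a,p=shot('scene');b,p2=shot('side')
cv2.imwrite('pics/ab12.png',np.hstack([cv2.resize(a[100:200,150:300],(450,300),interpolation=2),cv2.resize(b[290:400,280:480],(350,300),interpolation=2)]))
E
```

```text
time: 42.37
eef_pos: [0.6002, -0.3503, 0.0226]
eef_rot: [-0.026, 3.074, -0.025]
ft_force: [1.5, 0.0, -0.6]
gripper_width: 0.021
t 42.37 tcp [ 0.6002 -0.3503  0.0226] jaw deg -179.0 tilt -0.9976 F [ 1.51  0.02 -0.58] w 0.021 q [-0.3   0.65 -0.08 -0.01 -0.77  0.32]
time: 43.03
eef_pos: [0.5875, -0.3045, 0.1508]
eef_rot: [-0.018, 3.081, -0.028]
ft_force: [0.9, 0.8, 0.2]
gripper_width: 0.0323
time: 43.7
eef_pos: [0.4347, -0.0607, 0.1558]
eef_rot: [-0.009, 3.08, -0.037]
ft_force: [0.7, 1.0, 0.5]
gripper_width: 0.0498
time: 43.95
eef_pos: [0.4287, 0.0027, 0.1574]
eef_rot: [-0.128, 3.077, -0.035]
ft_force: [-0.6, 0.4, -0.4]
gripper_width: 0.0501
t 43.95 tcp [0.4287 0.0027 0.1574] jaw deg -175.2 tilt -0.9979 F [-0.56  0.37 -0.42] w 0.0501 q [ 0.42  0.08 -0.61  0.06 -0.84 -0.38]
scene [324. 188.] [0.4372 0.003 ] 94.4 141 31
scene [234. 141.] [ 0.4716 -0.3452] 90.0 147 31
side [352. 357.] [ 0.4733 -0.3348] 91.3 148 25
side [307. 236.] [0.4343 0.013 ] 93.6 151 25
```

View pics/ab12.png

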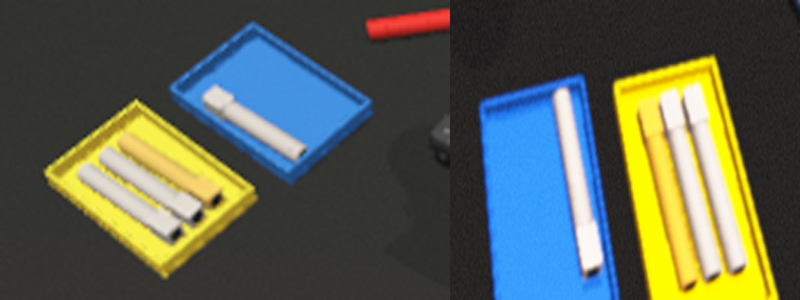

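The yellow tray holds brass, B5 and B1 lying flat, and the blue tray holds B3. Last is B2.

```bash

python3 -m pendant '[[[0.003,0.012,-0.035,0],[0.002,0.011,-0.04,0],[0,0,-0.035,0],[0,0,-0.015,0],[0,0,-0.002,0]]]' 0.05
python3 st.py|head -1
```

```text
time: 44.62
eef_pos: [0.4388, 0.0186, 0.0287]
eef_rot: [-0.099, 3.069, -0.032]
ft_force: [0.4, -0.1, 0.6]
gripper_width: 0.0497
t 44.62 tcp [0.4388 0.0186 0.0287] jaw deg -176.3 tilt -0.9972 F [ 0.39 -0.09  0.64] w 0.0497 q [ 0.45  0.31 -0.77  0.11 -0.43 -0.49]
```

```bash

python3 -m pendant '[[[-0.002,0.004,-0.008,1],[-0.002,0.003,-0.009,0],[0,0,-0.008,0],[0,0,-0.003,0],[0,0,-0.001,0]]]' 0.05
python3 st.py|head -1
python3 -m pendant '[[[0,0,-0.001,0],[0,0,-0.001,0],[0,0,-0.001,0],[0,0,-0.001,0],[0,0,-0.001,0],[0,0,-0.001,0],[0,0,0,0]]]' 0.01
python3 st.py|head -1
python3 -m pendant '[[[0,0,0.01,0],[0,0,0.03,0],[0,0,0.03,0],[0,0,0.03,0],[0,0,0,0],[0,0,0,0],[0,0,0,0],[0,0,0,0]]]' 0.01
python3 st.py|head -1
```

```text
time: 45.03
eef_pos: [0.437, 0.0223, 0.0025]
eef_rot: [-0.112, 3.068, -0.035]
ft_force: [-3.2, 1.3, 4.4]
gripper_width: 0.0498
t 45.03 tcp [0.437  0.0223 0.0025] jaw deg -175.8 tilt -0.9972 F [-3.24  1.29  4.36] w 0.0498 q [ 0.46  0.36 -0.81  0.15 -0.34 -0.53]
time: 45.62
eef_pos: [0.4355, 0.0191, 0.0018]
eef_rot: [-0.098, 3.07, -0.039]
ft_force: [-0.1, 0.2, -0.9]
gripper_width: 0.021
t 45.62 tcp [0.4355 0.0191 0.0018] jaw deg -176.3 tilt -0.9973 F [-0.07  0.25 -0.93] w 0.021 q [ 0.45  0.36 -0.82  0.16 -0.34 -0.54]
time: 46.28
eef_pos: [0.4324, 0.016, 0.1035]
eef_rot: [-0.091, 3.078, -0.043]
ft_force: [0.0, 0.6, -0.6]
gripper_width: 0.0212
t 46.28 tcp [0.4324 0.016  0.1035] jaw deg -176.6 tilt -0.9977 F [ 0.    0.59 -0.57] w 0.0212 q [ 0.45  0.17 -0.68  0.08 -0.68 -0.46]
```

```bash

python3 -m pendant '[[[-0.001,-0.03,0.01,-1],[-0.001,-0.035,0.005,-1],[-0.001,-0.035,0,-1],[-0.001,-0.035,0,-0.5],[-0.001,-0.035,0,0],[-0.001,-0.035,0,0],[-0.001,-0.035,0,0],[-0.001,-0.035,0,0]]]' 0.01
python3 -m pendant '[[[-0.002,-0.035,0,0],[-0.001,-0.025,0,0],[0,0,0,0],[0,0,0,0],[0,0,0,0]]]' 0.01
python3 st.py|head -1
```

```text
time: 46.95
eef_pos: [0.4175, -0.2655, 0.1079]
eef_rot: [-0.015, 3.102, -0.046]
ft_force: [1.5, 1.3, -1.6]
gripper_width: 0.0213
time: 47.37
eef_pos: [0.4082, -0.3339, 0.0977]
eef_rot: [0.003, 3.12, -0.037]
ft_force: [-0.6, 0.2, -1.8]
gripper_width: 0.021
t 47.37 tcp [ 0.4082 -0.3339  0.0977] jaw deg 179.9 tilt -0.9995 F [-0.57  0.23 -1.76] w 0.021 q [-0.37  0.34 -0.43  0.02 -0.78  0.35]
```

```bash

python3 -m pendant '[[[0.002,-0.001,-0.03,0],[0.002,0,-0.025,0],[0,0,-0.015,0],[0,0,-0.003,0]]]' 0.01
python3 st.py|head -1
python3 -m pendant '[[[0,0,-0.005,0],[0,0,-0.004,0],[0,0,-0.001,0]]]' 0.01
python3 st.py|head -1
```

```text
time: 47.7
eef_pos: [0.4124, -0.3317, 0.0218]
eef_rot: [-0.004, 3.12, -0.037]
ft_force: [0.0, 0.6, -1.0]
gripper_width: 0.0212
t 47.7 tcp [ 0.4124 -0.3317  0.0218] jaw deg -179.8 tilt -0.9995 F [ 0.02  0.56 -0.98] w 0.0212 q [-0.36  0.45 -0.5   0.03 -0.59  0.34]
time: 47.95
eef_pos: [0.4124, -0.3293, 0.0106]
eef_rot: [-0.011, 3.123, -0.035]
ft_force: [0.2, 0.3, -1.2]
gripper_width: 0.0212
t 47.95 tcp [ 0.4124 -0.3293  0.0106] jaw deg -179.6 tilt -0.9996 F [ 0.22  0.25 -1.23] w 0.0212 q [-0.36  0.47 -0.51  0.03 -0.57  0.34]
```

Hollow confirmed (-1.2 N). Set it down, release, rise, and take the final look.

```bash

python3 -m pendant '[[[0,-0.001,-0.003,0],[0,0,-0.001,0]]]' 0.01
python3 -m pendant '[[[0,0,0,0],[0,0,0,0],[0,0,0.002,0],[0,0,0.02,0],[0,0,0.04,0],[0,0,0.04,0],[0,0.02,0.03,0],[0.01,0.03,0.02,0]]]' 0.04
python3 -m pendant '[[[0.01,0.03,0,0],[0.01,0.03,0,0],[0.01,0.03,0,0],[0,0,0,0]]]' 0.06
python3 st.py|head -1; python3 look.py scene side
python3 - <<'E'
from h import *
a,p=shot('scene');b,p2=shot('side')
R=lambda x,w,h:cv2.resize(x,(w,h),interpolation=2)
cv2.imwrite('pics/fin.png',np.vstack([np.hstack([R(a[90:350,150:500],400,297),R(b[100:400,200:480],400,297)]),np.hstack([R(a[200:310,310:430],400,297),R(b[280:400,280:480],400,297)])]))
E
```

```text
time: 48.12
eef_pos: [0.4135, -0.3303, 0.0076]
eef_rot: [-0.013, 3.12, -0.037]
ft_force: [0.6, 0.6, -0.7]
gripper_width: 0.0212
time: 48.78
eef_pos: [0.4202, -0.2819, 0.1645]
eef_rot: [-0.002, 3.126, -0.035]
ft_force: [1.1, -0.7, -0.1]
gripper_width: 0.0399
time: 49.12
eef_pos: [0.4566, -0.1878, 0.1765]
eef_rot: [-0.003, 3.101, -0.042]
ft_force: [-0.2, -0.1, 0.4]
gripper_width: 0.0568
t 49.12 tcp [ 0.4566 -0.1878  0.1765] jaw deg -179.9 tilt -0.9988 F [-0.19 -0.15  0.36] w 0.0568 q [-0.04  0.18 -0.42  0.03 -0.93  0.03]
scene [234. 141.] [ 0.4716 -0.3452] 89.9 147 31
scene [246. 131.] [ 0.4144 -0.3497] 91.1 148 32
side [324. 365.] [ 0.4122 -0.3408] 91.3 147 24
side [352. 357.] [ 0.4732 -0.3346] 91.4 148 25
```

View pics/fin.png

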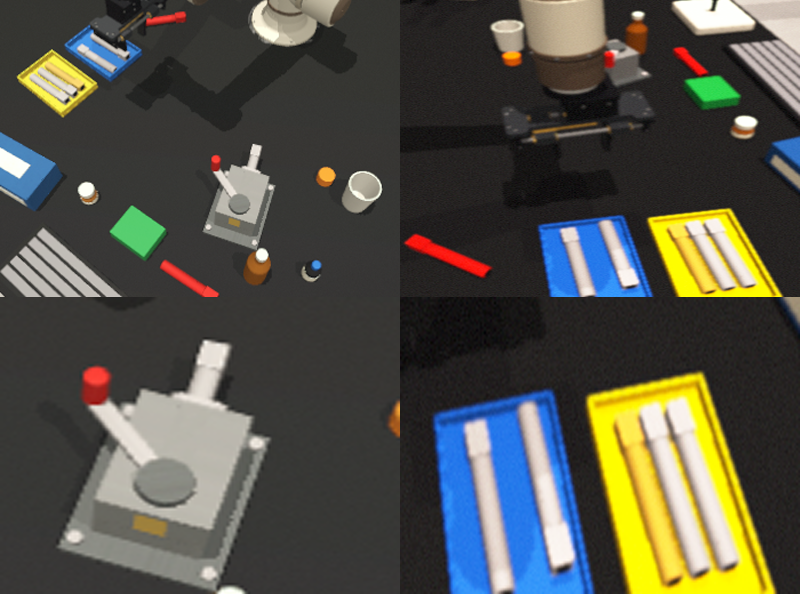

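The final view shows the steel bar in the collet (head at (212,352)) and the lever closed with the knob at (95,385). Blue holds 2 hollow bars, and yellow holds brass plus 2 solid bars. The bystanders look unmoved. Handing in.

```bash
python3 -c "
from bench import ctrl
print(ctrl.hand_in(), ctrl.observe()['time'])"
```

```text
the job is handed in; nothing more can be done
the job is handed in; nothing more can be done
```

The job is done and handed in at about 49 s of robot time. The lever was opened to its stop and the brass bar drawn out. A solid steel bar was fed in, round end first, and the lever closed to its stop.

| Bar (start position, x, y in m) | Weight felt | Where it ended up |
|---|---|---|
| Brass (in the collet) | 4.4 N, solid | yellow tray |
| B4 (0.65, -0.16) | 4.2 N, solid | collet |
| B1 (0.43, -0.15) | 4.4 N, solid | yellow tray |
| B5 (0.66, 0.01) | 4.5 N, solid | yellow tray |
| B3 (0.55, 0.02) | 1.1 N, hollow | blue tray |
| B2 (0.44, 0.01) | about 1.2 N, hollow | blue tray |

- **Depth stop:** the bar stopped at the same depth at two heights. Once let go, it did not move when the shut fingers pushed its head end with about 13 N. The stop came about 10 mm earlier than my first estimate of the mouth position. I put that down to the mouth sticking out in front of the body, and did not confirm it. The cameras could not settle the last 1–5 mm.
- **Lever:** it met its hard stop both ways, with about 12 N opening and 18 N closing. The last picture shows it closed.
- **Trays:** the last pictures show both hollow bars lying in the blue tray and the brass bar with two solid bars in the yellow tray. B5 dropped about 15 mm, because a finger touched a neighbouring bar; it lies flat.
- **Other checks:** the bystanders look unmoved, judged by eye only. The first in-air reading of B2 was 0.6 N and later ones ranged from 1.0 to 1.8 N, all well below a solid bar.

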